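# Make up a four-colour print form around the key block

## Task

On the steel press bed make up the form, seen from the robot: red block to the left of the fixed green block, blue block to the right of green, yellow block straight behind blue (away from the robot), each face up, flat on the bed, turned the same way as green and in line with its neighbour, with gaps of about 20 mm. Park the baren upright, centred on top of the yellow block. Let go of everything and do not disturb the cup, the ink jar or the roller.

Things in the scene. Friction and masses are not known exactly. Their poses are not given: they have to be found in the camera images.
- bed: Flat dark steel press bed, fixed, 170 mm along its x (away from the robot) by 320 mm along its y (to the robot's left) and 12 mm high; the origin is at the centre of its underside, so its top is 12 mm above the origin. It stands turned by up to 0.25 rad. All the blocks belong flat on it.
- green_center (a point): The key block, with green lino face carved as a leaf and brass screw heads in its corners; screwed fast to the front half of the bed, it cannot be moved. 46 mm along its x (which points away from the robot), 60 mm along its y (which points to the robot's left), 24 mm high. The point is its centre, 12 mm above the top of the bed; z is up. It may be turned a little on the bed. There is free bed for the other blocks on both its sides and behind.
- red_center (a point): Loose carved printing block: wooden base with a red inked lino face (carved with parallel strokes) on top, 46 mm along its own x, 60 mm along its own y, 24 mm high, about 60 g; a half turn about the vertical makes no difference. The point is its centre, 12 mm above its underside; z is up. It starts flat on the table, beside the bed, at any of four places and at any yaw within 1 rad. Its 46 mm sides and its 60 mm sides can both be gripped.
- blue_center (a point): Loose carved printing block: wooden base with a blue inked lino face (carved with wavy lines) on top, 46 mm along its own x, 60 mm along its own y, 24 mm high, about 60 g; a half turn about the vertical makes no difference. The point is its centre, 12 mm above its underside; z is up. It starts flat on the table, beside the bed, at any of four places and at any yaw within 1 rad. Its 46 mm sides and its 60 mm sides can both be gripped.
- yellow_center (a point): Loose carved printing block: wooden base with a yellow inked lino face (carved with a sun) on top, 46 mm along its own x, 60 mm along its own y, 24 mm high, about 60 g; a half turn about the vertical makes no difference. The point is its centre, 12 mm above its underside; z is up. It starts flat on the table, beside the bed, at any of four places and at any yaw within 1 rad. Its 46 mm sides and its 60 mm sides can both be gripped.
- baren_center (a point): Baren (hand rubbing pad): a flat black disc 66 mm across and 14 mm thick with an upright round wooden knob on its middle. 48 mm high in all, about 150 g; the knob is 28 mm across between 24 and 44 mm above the underside and is the place to grip. The point is on the axis, 24 mm above the underside; z is up. It starts upright on the table, beside the bed, at one of the same four places as the blocks.
- cup_center (a point): Bystander: white paper cup, 72 mm across, 80 mm high, standing beyond the work; point at its centre. Leave it alone.
- jar_center (a point): Bystander: orange ink jar with black lid, 68 mm across, 70 mm high, standing beyond the work; point at its centre. Leave it alone.
- brayer_center (a point): Bystander: ink roller with a black rubber drum 32 mm across and 80 mm long and a dark wooden handle that points away from the robot, lying beyond the bed; point at the centre of the drum. Leave it alone.
Not all that is in view belongs to the job. Leave any pink or turquoise look-alike of the part that bears baren_center alone.

How it is judged:
By the outcome, as a careful person would: the job done as asked, in the order asked, and still so for the second after the job is handed in, with the robot touching nothing.
It also fails if it takes over 117 s, if anything falls off the work surface, if the arm or the gripper's body presses on something with over 40 N, if the wrist force passes 120 N, or if a joint passes its speed limit or range.

## Robot

A 6-joint arm with a two-finger parallel gripper is mounted at the origin on the work surface. World frame = base frame: x ahead of the robot, y to its left, z up, the work surface at z = 0. Lengths are in mm, angles in rad, forces in N, time in s.
With the tool pointing down it reaches from about 275 to 750 mm from the base axis. Payload 10.2 kg.
Tool frame: the origin (TCP) lies between the finger pads; the fingertips stand 11 mm ahead of it and the grasp point (between the pads) lies 8 mm behind it (ctrl.tip_extent is the distance from the TCP to the fingertips, in mm); z points along the fingers, y is the direction in which the jaws open and shut (so a half turn about z gives the same grasp; the last joint's range is limited). The gripper opens to 85 mm and grips with 20 to 120 N. Pads are 22 mm wide; open, the fingers measure 114 mm over their backs; the gripper's body (76 mm by 85 mm) begins 54 mm behind the grasp point. The pads swing forward as they close: fully open they stand 13 mm farther back than shut.
Start: joints at [-1.444, 0.313, 1.498, -0, 1.331, -0.223], TCP at [179.91, -493.218, 242.294] pointing down, gripper open.
Joint ranges: [-2.94, 2.94], [-0.97, 2.17], [0.19, 2.56], [-1.23, 4.37], [0.02, 3.11], [-2.88, 2.88]. Speed limits (rad/s): [2.39, 2.39, 3.01, 3.14, 3.14, 3.14].

## Interface

Orientations are given as a unit quaternion [w, x, y, z].
In Python, from rig import ctrl gives the robot as it stands.
- The arm moves only by the tool apply_moves, never from a script. Its argument "commands" is a list of rows, each a list of 5 numbers: the finger opening in cm, from 0 to 8.54, then the shift along the tool's x, y, z in cm, then the turn about the tool's z in rad. In form: [[jaw, dx, dy, dz, roll], ...]. A call has 1 to 12 rows; each row shifts and turns the commanded pose from where the row before left it, along the tool's axes as they then stand; what a row does not reach is not made up. A row lasts 1/12 s, in which the tool goes at most 41.7 mm and 7.16 degrees, less where a joint would pass 70% of its speed; a pose out of reach is approached as far as the arm can. A call with a gripper value outside its range is refused whole. The fingers move at their own pace and stop on an object; "squeeze" is the grip in N (left out, the last holds). Time passes only in rows, so rows that do not move let the fingers close. It gives the time, the measured TCP pose, the force and the opening at its end, in the units of the state.
- ctrl.sense(): the state, without advancing time (a new reading comes with each control period).
- ctrl.capture(name): name is "scene" or "top" or "wrist"; returns the picture (400x640x3 uint8, red, green, blue); there is no depth.
- ctrl.camera_info(name): a dict with "fov_y" (degrees; the focal length in pixels is half the picture's height over the tangent of half this angle, whatever the lens; pixels are square), "cx", "cy" (the principal point, pixels), "camera_from_world" (4x4, takes a point from world to camera coordinates). Camera axes: x right, y down, z forward; pixel columns grow to the right and rows downward; lengths in mm; the calibration is good to about 2 mm. A picture is of the moment at which its call begins: read the wrist's pose just before it. camera_info takes no time and is no camera call; for the wrist camera it gives the pose at the moment of the call.
- ctrl.finish_job(): hands the job in, once; it reports no verdict.
The state is a dict: "time_s": time; "joints": joint angles; "dq": joint speeds; "tau": joint torques, N m; "eef_pos": TCP position; "ee_rot": TCP orientation; "force": force on the tool from outside, world axes, zero at the start; "wrist_torque": the same for the moment, N m; "grip_width": opening from 0.0 (shut) to 1.0 (fully open).
Only numpy, scipy, OpenCV 4.12 (cv2) and the standard library are available. Lean on these libraries where they do the work, as an engineer would, in place of code of your own. Each camera call takes 0.05 s, during which the arm holds its last target.

## Working session

There is one attempt and no reset: what is moved stays moved. The work goes in short steps, Python scripts to look and compute and a tool call to move; the robot and the scene stay as the last step left them, time stands still between calls to the robot, and variables do not carry over. Pictures are saved under pics/ and viewed, and the job is handed in when it is done.

Besides the shell and the picture viewer there is one more tool, called after "Request:" as name(argument=value, ...) on one line, values as JSON. apply_moves: Moves the arm, as the interface text tells. Its arguments: {"type":"object","properties":{"commands":{"type":"array"},"squeeze":{"type":"number"}},"required":["commands"]}

```bash
ls; mkdir -p pics
python3 - <<'E'
from rig import ctrl
import cv2
print(ctrl.sense())
for n in ("scene","top","wrist"):
    i=ctrl.camera_info(n); print(n,i)
    cv2.imwrite(f"pics/{n}0.png",ctrl.capture(n)[:,:,::-1])
E
```

```text
pics
{'time_s': 0.0, 'joints': array([-1.44440312e+00,  3.13449386e-01,  1.49842452e+00, -1.51337731e-05,
        1.33099408e+00, -2.23411472e-01]), 'dq': array([-9.73840011e-04,  7.33776799e-04,  5.70653029e-04, -1.27793678e-03,
        6.63380803e-06,  3.73003796e-04]), 'tau': array([ 1.29792884e-04, -4.12266254e+01, -2.59741187e+01, -1.36932263e-04,
        4.24539248e-03, -3.46801787e-08]), 'eef_pos': array([ 179.87371972, -492.9713254 ,  241.74010796]), 'ee_rot': array([-6.37275068e-04,  9.84743024e-01,  1.74013706e-01,  2.35800649e-05]), 'force': array([-0.65860187,  0.18173291,  0.49079444]), 'wrist_torque': array([0.02750341, 0.04552847, 0.08818717]), 'grip_width': 1.000192787128157}
scene {'fov_y': 51.10012954289615, 'cx': 316.6514999559516, 'cy': 200.84807942558513, 'camera_from_world': array([[-2.07581480e-01,  9.78106576e-01, -1.47463585e-02,
         1.61955508e+02],
       [ 7.23942529e-01,  1.43467551e-01, -6.74777205e-01,
        -3.44897470e+02],
       [-6.57888398e-01, -1.50746767e-01, -7.37874155e-01,
         1.65873774e+03],
       [ 0.00000000e+00,  0.00000000e
[... 246 characters left out ...]
 [-9.93759430e-01, -9.88521627e-03, -1.11105704e-01,
         5.43665945e+02],
       [ 1.10809472e-01,  2.66790026e-02, -9.93483514e-01,
         1.17993815e+03],
       [ 0.00000000e+00,  0.00000000e+00,  0.00000000e+00,
         1.00000000e+00]])}
wrist {'fov_y': 58.854405397838946, 'cx': 321.44228176387566, 'cy': 205.1045471887269, 'camera_from_world': array([[ 3.43032507e-01, -9.39322624e-01, -1.30639499e-03,
        -5.23584171e+02],
       [-8.90560873e-01, -3.25666790e-01,  3.17557040e-01,
        -4.13230635e+01],
       [-2.98713961e-01, -1.07768963e-01, -9.48238272e-01,
         3.79336700e+02],
       [ 0.00000000e+00,  0.00000000e+00,  0.00000000e+00,
         1.00000000e+00]])}
```

View pics/top0.png

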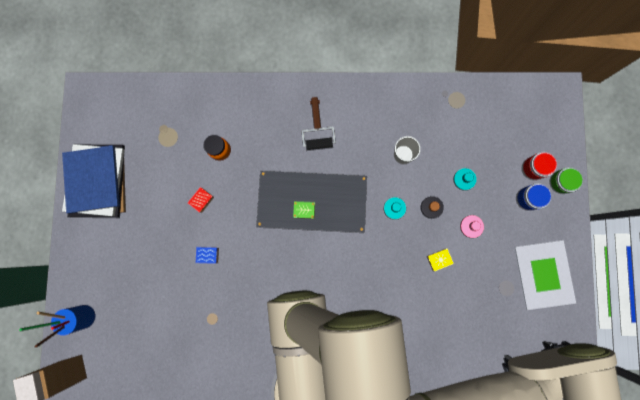

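View pics/scene0.png

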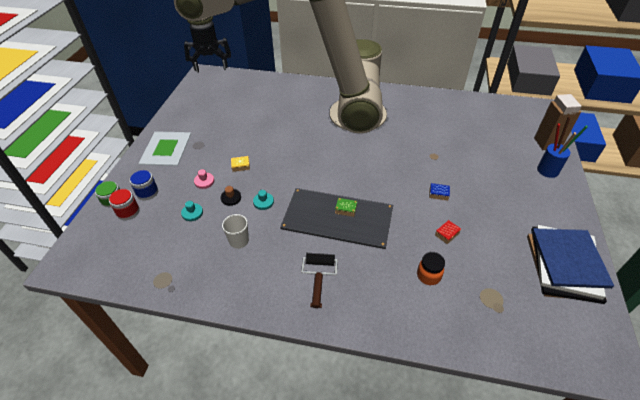

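View pics/wrist0.png

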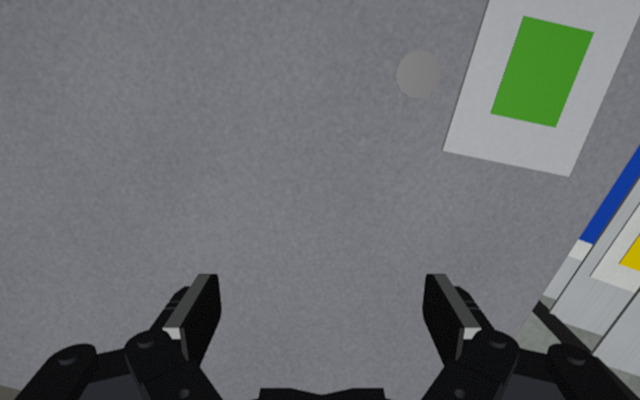

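The top view shows bed corners near (262,173), (366,177), (362,230), (258,225) and green at (304,210). Red is at (201,199), blue at (207,255), yellow at (441,260) and the black baren at (432,207). The turquoise and pink look-alikes are next to the baren.

```bash
cat > h.py <<'E'
import numpy as np, cv2
from rig import ctrl
def f_of(i): return 200/np.tan(np.radians(i["fov_y"])/2)
def unproj(i,px,z):
    px=np.atleast_2d(px).astype(float); f=f_of(i); T=i["camera_from_world"]; R=T[:3,:3]; t=T[:3,3]
    c=-R.T@t
    d=np.c_[(px[:,0]-i["cx"])/f,(px[:,1]-i["cy"])/f,np.ones(len(px))]@R
    return c+d*((z-c[2])/d[:,2])[:,None]
def proj(i,P):
    P=np.atleast_2d(P).astype(float); T=i["camera_from_world"]; q=P@T[:3,:3].T+T[:3,3]; f=f_of(i)
    return np.c_[f*q[:,0]/q[:,2]+i["cx"],f*q[:,1]/q[:,2]+i["cy"]]
HS={"red":[((0,150,90),(6,255,255)),((174,150,90),(180,255,255))],"blue":[((105,150,90),(125,255,255))],
"yellow":[((22,150,120),(34,255,255))],"green":[((45,150,90),(65,255,255))]}
def masks(im,c):
    h=cv2.cvtColor(im,cv2.COLOR_RGB2HSV); m=0
    for a,b in HS[c]: m=m|cv2.inRange(h,a,b)
    return m
def rects(i,im,c,z,amin=60,close=5):
    m=cv2.morphologyEx(masks(im,c),cv2.MORPH_CLOSE,np.ones((close,close)))
    out=[]
    for k in cv2.findContours(m,cv2.RETR_EXTERNAL,cv2.CHAIN_APPROX_NONE)[0]:
        if cv2.contourArea(k)<amin: continue
        w=unproj(i,k[:,0,:],z)[:,:2]
        (cx,cy),(a,b),an=cv2.minAreaRect(w.astype(np.float32))
        # yaw of short (x) axis, wrapped to +-90
        an=np.radians(an)
        if a>b: an+=np.pi/2; a,b=b,a
        an=(an+np.pi/2)%np.pi-np.pi/2
        out.append((round(cx,1),round(cy,1),round(a,1),round(b,1),round(an,3),k[:,0,:].mean(0).round()))
    return out
E
python3 - <<'E'
from h import *
for n in ("top","scene"):
    im=cv2.imread(f"pics/{n}0.png")[:,:,::-1].copy(); i=ctrl.camera_info(n)
    for c in HS:
        for r in rects(i,im,c,36 if c=="green" else 24):
            print(n,c,*r)
i=ctrl.camera_info("top")
c=unproj(i,[(262,172),(367,177),(363,231),(257,226)],12); print(c.round(0)); 
print("baren",unproj(i,[(434,206)],44), unproj(i,[(432,207)],14))
E
```

```text
top red 543.4 343.6 47.1 59.6 0.923 [200. 199.]
top red 654.7 -656.5 63.3 78.4 0.333 [542. 165.]
top blue 186.4 721.6 70.0 73.7 0.018 [ 63. 322.]
top blue 317.5 -887.1 10.6 204.4 -1.57 [631. 284.]
top blue 381.5 318.7 43.0 58.4 -0.045 [206. 255.]
top blue 559.4 -638.1 61.5 75.2 0.781 [536. 197.]
top blue 602.4 677.4 148.3 178.1 -1.404 [ 90. 179.]
top yellow 377.4 -356.3 46.3 60.4 0.389 [440. 259.]
top green 340.5 -645.3 63.7 82.9 -1.416 [545. 274.]
top green 515.5 36.1 43.5 55.3 0.011 [304. 209.]
top green 611.5 -728.5 57.1 59.8 0.415 [570. 179.]
scene red 547.3 345.8 46.7 61.6 0.928 [448. 230.]
scene red 621.7 -669.5 61.6 92.8 -0.652 [121. 200.]
scene red 488.4 -998.0 67.3 239.4 -1.57 [ 55. 159.]
scene red -475.7 -1962.8 77.8 165.2 -0.886 [ 6. 17.]
scene blue 518.5 724.8 43.5 89.8 1.065 [584. 243.]
scene blue 499.5 675.2 33.1 46.4 0.047 [564. 234.]
scene blue 383.9 319.9 45.4 56.9 -0.001 [440. 189.]
scene blue 656.4 -780.6 12.8 188.9 -1.568 [ 83. 203.]
scene blue 519.0 -659.7 57.4 62.3 0.194 [140. 177.]
scene blue 114.7 718.6 71.5 73.2 1.434 [558. 151.]
scene blue -41.3 835.9 101.9 188.2 1.559 [588. 131.]
scene blue 216.8 -1379.0 152.2 310.0 -1.566 [ 21. 100.]
scene blue -568.8 1065.2 196.7 263.9 1.57 [614.  61.]
scene yellow 580.9 -871.7 46.2 214.9 -1.568 [ 72. 182.]
scene yellow 381.2 -356.3 46.6 58.7 0.378 [240. 161.]
scene yellow -97.4 -1604.8 153.8 314.8 -0.886 [13. 59.]
scene green 519.2 36.2 43.3 56.3 -0.023 [346. 205.]
scene green 597.6 -732.8 54.0 58.8 0.195 [106. 188.]
scene green 372.6 -634.1 60.1 76.7 -1.43 [165. 147.]
scene green 383.5 -1143.9 93.2 263.7 1.568 [ 36. 133.]
[[ 629.  164.   12.]
 [ 616. -148.   12.]
 [ 456. -137.   12.]
 [ 467.  174.   12.]]
baren [[ 528.67176403 -336.93322768   44.        ]] [[ 528.67344916 -337.87081327   14.        ]]
```

```bash
cat >> h.py <<'E'
from scipy.spatial.transform import Rotation as Ro
def pose():
    s=ctrl.sense(); w,x,y,z=s["ee_rot"]; return s,s["eef_pos"],Ro.from_quat([x,y,z,w]).as_matrix()
def plan(P,jaw,n=None,cur=None):
    """rows to world TCP P with tool-y at world angle jaw (mod pi); shift axes as at start of each row"""
    s,p,R=pose(); 
    j0=np.arctan2(R[1,1],R[0,1]); d=(jaw-j0+np.pi/2)%np.pi-np.pi/2
    D=np.array(P,float)-p
    if n is None: n=int(np.ceil(max(np.linalg.norm(D)/33,abs(d)/0.11,1)))
    q6=s["joints"][5]
    rows=[]
    for k in range(n):
        a=-d*k/n
        Rk=R@Ro.from_euler("z",a).as_matrix()
        v=Rk.T@(D/n)/10
        rows.append([round(float(x),2) for x in v]+[round(-d/n,3)])
    print("t",round(s["time_s"],2),"p",p.round(1),"jaw",round(j0,3),"tilt",R[:2,2].round(4),"F",s["force"].round(1),"g",round(s["grip_width"],3),"d",round(d,3),"n",n)
    for r in rows: print(r)
E
python3 - <<'E'
from h import *
print([a for a in dir(ctrl) if a[0]!='_'],ctrl.tip_extent)
T=ctrl.camera_info("wrist")["camera_from_world"]; s,p,R=pose()
c=-T[:3,:3].T@T[:3,3]; print(c, R.T@(c-p), R.T@T[:3,:3].T)
plan([400,40,260],0)
E
```

```text
['PlanningError', 'camera_info', 'capture', 'finish_job', 'sense', 'tip_extent'] 11.0
[ 256.12076126 -464.40630276  372.21702623] [  81.45871135   -0.89091332 -130.32104381] [[ 3.35045419e-04 -9.48155404e-01 -3.17806887e-01]
 [ 9.99999931e-01  3.68033825e-04 -4.37619980e-05]
 [ 1.58456859e-04 -3.17806851e-01  9.48155462e-01]]
t 0.15 p [ 179.9 -493.   241.9] jaw -1.221 tilt [-0.0001  0.001 ] F [ 0.1  0.1 -0.2] g 1.001 d 1.221 n 18
[2.16, -2.36, -0.1, np.float64(-0.068)]
[2.32, -2.21, -0.1, np.float64(-0.068)]
[2.46, -2.05, -0.1, np.float64(-0.068)]
[2.6, -1.88, -0.1, np.float64(-0.068)]
[2.72, -1.7, -0.1, np.float64(-0.068)]
[2.83, -1.51, -0.1, np.float64(-0.068)]
[2.92, -1.31, -0.1, np.float64(-0.068)]
[3.0, -1.11, -0.1, np.float64(-0.068)]
[3.07, -0.91, -0.1, np.float64(-0.068)]
[3.13, -0.7, -0.1, np.float64(-0.068)]
[3.17, -0.48, -0.1, np.float64(-0.068)]
[3.19, -0.27, -0.1, np.float64(-0.068)]
[3.2, -0.05, -0.1, np.float64(-0.068)]
[3.2, 0.17, -0.1, np.float64(-0.068)]
[3.18, 0.38, -0.1, np.float64(-0.068)]
[3.15, 0.6, -0.1, np.float64(-0.068)]
[3.1, 0.81, -0.1, np.float64(-0.068)]
[3.04, 1.02, -0.1, np.float64(-0.068)]
```

```bash
sed -i 's/\[round(-d\/n,3)\]/[round(float(-d\/n),3)]/' h.py
python3 - <<'E'
from h import *
plan([515,60,260],0)
E
```

```text
t 0.15 p [ 179.9 -493.   241.9] jaw -1.221 tilt [-0.0001  0.001 ] F [ 0.1  0.1 -0.2] g 1.001 d 1.221 n 20
[2.52, -2.02, -0.09, -0.061]
[2.64, -1.87, -0.09, -0.061]
[2.75, -1.7, -0.09, -0.061]
[2.85, -1.53, -0.09, -0.061]
[2.94, -1.35, -0.09, -0.061]
[3.01, -1.17, -0.09, -0.061]
[3.08, -0.99, -0.09, -0.061]
[3.13, -0.8, -0.09, -0.061]
[3.18, -0.6, -0.09, -0.061]
[3.21, -0.41, -0.09, -0.061]
[3.23, -0.21, -0.09, -0.061]
[3.23, -0.02, -0.09, -0.061]
[3.23, 0.18, -0.09, -0.061]
[3.21, 0.38, -0.09, -0.061]
[3.18, 0.57, -0.09, -0.061]
[3.14, 0.77, -0.09, -0.061]
[3.09, 0.96, -0.09, -0.061]
[3.02, 1.14, -0.09, -0.061]
[2.95, 1.33, -0.09, -0.061]
[2.86, 1.5, -0.09, -0.061]
```

Request:
apply_moves(commands=[[8.5, 2.52, -2.02, -0.09, -0.061], [8.5, 2.64, -1.87, -0.09, -0.061], [8.5, 2.75, -1.7, -0.09, -0.061], [8.5, 2.85, -1.53, -0.09, -0.061], [8.5, 2.94, -1.35, -0.09, -0.061], [8.5, 3.01, -1.17, -0.09, -0.061], [8.5, 3.08, -0.99, -0.09, -0.061], [8.5, 3.13, -0.8, -0.09, -0.061], [8.5, 3.18, -0.6, -0.09, -0.061], [8.5, 3.21, -0.41, -0.09, -0.061], [8.5, 3.23, -0.21, -0.09, -0.061], [8.5, 3.23, -0.02, -0.09, -0.061]])

```text
time_s: 1.15
eef_pos: [381.6, -159.9, 253.1]
ee_rot: [0.0, 0.857, 0.516, 0.0]
force: [-0.0, -0.1, -0.5]
grip_width: 0.999
```

Request:
apply_moves(commands=[[8.5, 3.23, 0.18, -0.09, -0.061], [8.5, 3.21, 0.38, -0.09, -0.061], [8.5, 3.18, 0.57, -0.09, -0.061], [8.5, 3.14, 0.77, -0.09, -0.061], [8.5, 3.09, 0.96, -0.09, -0.061], [8.5, 3.02, 1.14, -0.09, -0.061], [8.5, 2.95, 1.33, -0.09, -0.061], [8.5, 2.86, 1.5, -0.09, -0.061], [8.5, 0, 0, 0, 0], [8.5, 0, 0, 0, 0]])

```text
time_s: 1.98
eef_pos: [515.4, 60.6, 259.7]
ee_rot: [-0.0, 0.707, 0.707, -0.0]
force: [-1.3, 0.1, 0.4]
grip_width: 0.994
```

```bash
cat >> h.py <<'E'
def look(name,cols,zs):
    i=ctrl.camera_info("wrist"); im=ctrl.capture("wrist")
    cv2.imwrite(f"pics/{name}.png",im[:,:,::-1])
    for c,z in zip(cols,zs):
        for r in rects(i,im,c,z,amin=400,close=15): print(c,*r)
    return i,im
E
python3 - <<'E'
from h import *
look("g1",["green"],[36]); plan([515,60,260],0)
E
```

```text
green 517.3 37.7 44.3 58.8 -0.028 [324. 192.]
t 2.03 p [515.   59.7 259.9] jaw -0.001 tilt [-0.001  -0.0001] F [ 0.5  0.1 -0.1] g 0.993 d 0.001 n 1
[0.03, -0.0, -0.01, -0.001]
```

View pics/g1.png

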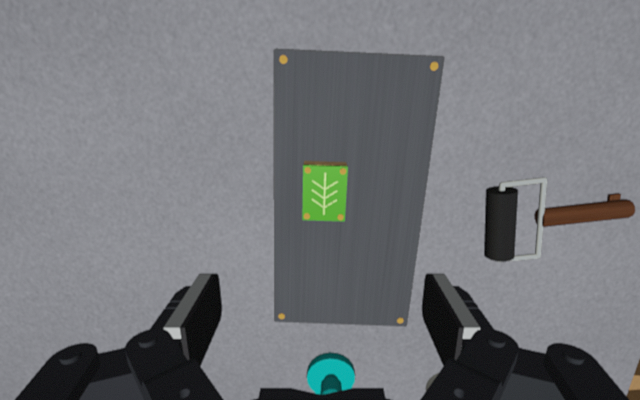

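The wrist picture shows green at pixel (324,192), inside the bed. The roller is to the right and nothing is in the way on either side of green.

```bash
cat >> h.py <<'E'
def edges(i,im,c,z,near=None):
    """line fits of 4 sides: returns centre, sizes, yaw"""
    m=cv2.morphologyEx(masks(im,c),cv2.MORPH_CLOSE,np.ones((15,15)))
    ks=[k for k in cv2.findContours(m,cv2.RETR_EXTERNAL,cv2.CHAIN_APPROX_NONE)[0] if cv2.contourArea(k)>400]
    out=[]
    for k in ks:
        w=unproj(i,k[:,0,:]+0.0,z)[:,:2].astype(np.float32)
        (cx,cy),(a,b),an=cv2.minAreaRect(w); an=np.radians(an)
        if a>b: an+=np.pi/2; a,b=b,a
        an=(an+np.pi/2)%np.pi-np.pi/2
        u=np.array([np.cos(an),np.sin(an)]);v=np.array([-u[1],u[0]]); q=w-[cx,cy]; X=q@u;Y=q@v
        L={}
        for nm,sel in (("x+",(X>a/2-4)&(abs(Y)<b/2-7)),("x-",(X<-a/2+4)&(abs(Y)<b/2-7)),("y+",(Y>b/2-4)&(abs(X)<a/2-7)),("y-",(Y<-b/2+4)&(abs(X)<a/2-7))):
            if sel.sum()<5: continue
            l=cv2.fitLine(w[sel],cv2.DIST_HUBER,0,.01,.01).ravel(); L[nm]=l
        ang=lambda l:(np.arctan2(l[1],l[0])+np.pi/2)%np.pi-np.pi/2
        rel={n:round(float(((ang(l)-(an+(np.pi/2 if n[0]=='x' else 0)))+np.pi/2)%np.pi-np.pi/2+an),4) for n,l in L.items()}
        yaw=np.mean(list(rel.values()))
        u=np.array([np.cos(yaw),np.sin(yaw)]);v=np.array([-u[1],u[0]])
        px=[L[n][2:]@u for n in("x+","x-")]; py=[L[n][2:]@v for n in("y+","y-")]
        C=np.mean(px)*u+np.mean(py)*v
        out.append((C,yaw)); print(c,"C",C.round(1),"size",round(px[0]-px[1],1),round(py[0]-py[1],1),"yaw",round(yaw,4),rel,k[:,0].mean(0).round())
    return out
E
python3 - <<'E'
from h import *
im=cv2.imread("pics/g1.png")[:,:,::-1].copy(); i=ctrl.camera_info("wrist")
edges(i,im,"green",36)
s=unproj(i,[(283,59),(434,66),(400,321),(281,316)],12)[:,:2];print(s.round(1))
for a,b in((3,0),(2,1)): d=s[b]-s[a];print(np.arctan2(-d[0],d[1]))
for a,b in((3,2),(0,1)): d=s[b]-s[a];print(np.arctan2(d[1],d[0]))
plan([545,345,200],0.925)
E
```

```text
green C [516.9  36.7] size 43.7 57.6 yaw -0.0135 {'x+': -0.0368, 'x-': -0.0169, 'y+': -0.0002, 'y-': -0.0001} [324. 192.]
[[ 476.3  167.8]
 [ 626.2  161.3]
 [ 613.4 -139. ]
 [ 463.3 -131.6]]
-0.04321100787183603
-0.042401248120648785
-0.04941006339805748
-0.04339167384340147
t 2.03 p [515.   59.7 259.9] jaw -0.001 tilt [-0.001  -0.0001] F [ 0.5  0.1 -0.1] g 0.993 d 0.926 n 9
[3.17, 0.33, 0.66, -0.103]
[3.12, 0.66, 0.66, -0.103]
[3.04, 0.97, 0.66, -0.103]
[2.92, 1.28, 0.66, -0.103]
[2.77, 1.57, 0.66, -0.103]
[2.6, 1.85, 0.66, -0.103]
[2.39, 2.1, 0.66, -0.103]
[2.16, 2.34, 0.66, -0.103]
[1.91, 2.55, 0.66, -0.103]
```

Request:
apply_moves(commands=[[8.5, -0.6, 0.05, 2.6, 0.01], [8.5, -0.6, 0.05, 2.6, 0.01], [8.5, -0.6, 0.05, 2.6, 0], [8.5, -0.6, 0.05, 2.6, 0], [8.5, 0, 0, 2.6, 0], [8.5, 0, 0, 0, 0], [8.5, 0, 0, 0, 0]])

```text
time_s: 2.62
eef_pos: [516.4, 34.8, 130.3]
ee_rot: [-0.001, 0.715, 0.699, -0.001]
force: [0.5, -0.8, 0.5]
grip_width: 0.992
```

Run:
```python
from h import *
i,im=look("g2",["green"],[36]); edges(i,im,"green",36); plan([545,345,200],0.925)
```

```text
green 517.3 37.6 44.7 59.2 -0.031 [324. 209.]
green C [517.3  37.4] size 44.0 58.4 yaw -0.0312 {'x+': -0.0314, 'x-': -0.0497, 'y+': -0.0221, 'y-': -0.0217} [324. 209.]
t 2.67 p [517.2  35.  131.6] jaw -0.022 tilt [ 0.0011 -0.0002] F [-0.   0.6  0.4] g 0.995 d 0.947 n 10
[3.11, 0.21, -0.68, -0.095]
[3.07, 0.5, -0.68, -0.095]
[3.01, 0.79, -0.68, -0.095]
[2.92, 1.07, -0.68, -0.095]
[2.81, 1.34, -0.68, -0.095]
[2.67, 1.6, -0.68, -0.095]
[2.5, 1.85, -0.68, -0.095]
[2.32, 2.08, -0.68, -0.095]
[2.11, 2.29, -0.68, -0.095]
[1.89, 2.48, -0.68, -0.095]
```

View pics/g2.png

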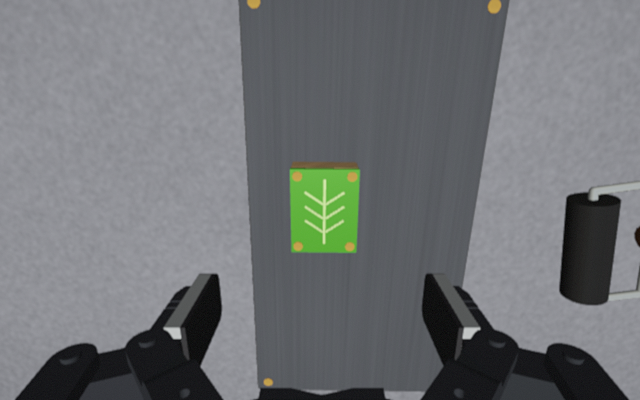

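Run:
```python
from h import *
im=cv2.imread("pics/g2.png"); i=ctrl.camera_info("wrist")
sub=cv2.cvtColor(im,cv2.COLOR_BGR2HSV)[172:252,291:358]
m=cv2.inRange(sub,(10,80,100),(30,255,255))
n,l,st,ce=cv2.connectedComponentsWithStats(m)
C=[(c+[291,172]) for c,s in zip(ce[1:],st[1:]) if 20<s[4]<150]; print(np.round(C,1))
w=unproj(i,np.array(C),36)[:,:2]; print(w.round(1),w.mean(0))
w=w[np.lexsort((w[:,0],))]; a=w[:2][np.argsort(w[:2,1])]; b=w[2:][np.argsort(w[2:,1])]
for d in (a[1]-a[0],b[1]-b[0]): print(np.arctan2(-d[0],d[1]))
for d in (b[0]-a[0],b[1]-a[1]): print(np.arctan2(d[1],d[0]))
```

```text
[[296.8 175.9]
 [351.9 176.4]
 [297.6 245.7]
 [349.2 246.2]]
[[501.2  62.3]
 [537.2  61.2]
 [499.6  12.2]
 [535.6  11. ]] [518.40344494  36.66487698]
-0.031866089474888476
-0.03180991809683443
-0.03316747987695172
-0.031131120412344306
```

Request:
apply_moves(commands=[[8.5, 3.11, 0.21, -0.68, -0.095], [8.5, 3.07, 0.5, -0.68, -0.095], [8.5, 3.01, 0.79, -0.68, -0.095], [8.5, 2.92, 1.07, -0.68, -0.095], [8.5, 2.81, 1.34, -0.68, -0.095], [8.5, 2.67, 1.6, -0.68, -0.095], [8.5, 2.5, 1.85, -0.68, -0.095], [8.5, 2.32, 2.08, -0.68, -0.095], [8.5, 2.11, 2.29, -0.68, -0.095], [8.5, 1.89, 2.48, -0.68, -0.095], [8.5, 0, 0, 0, 0], [8.5, 0, 0, 0, 0]])

```text
time_s: 3.67
eef_pos: [544.1, 347.0, 200.4]
ee_rot: [0.001, 0.315, 0.949, 0.001]
force: [-0.3, -0.2, -0.6]
grip_width: 0.994
```

Run:
```python
from h import *
i,im=look("r1",["red"],[24]); edges(i,im,"red",24); plan([545,345,200],0.925)
```

```text
red 544.9 346.5 44.6 58.3 0.93 [321. 183.]
red C [545.  346.5] size 43.6 58.3 yaw 0.9366 {'x+': 0.9521, 'x-': 0.9345, 'y+': 0.9302, 'y-': 0.9296} [321. 183.]
t 3.72 p [544.1 345.7 199.8] jaw 0.928 tilt [0.0019 0.0005] F [ 0.8 -0.3  0. ] g 0.995 d -0.003 n 1
[-0.11, -0.01, -0.02, 0.003]
```

View pics/r1.png

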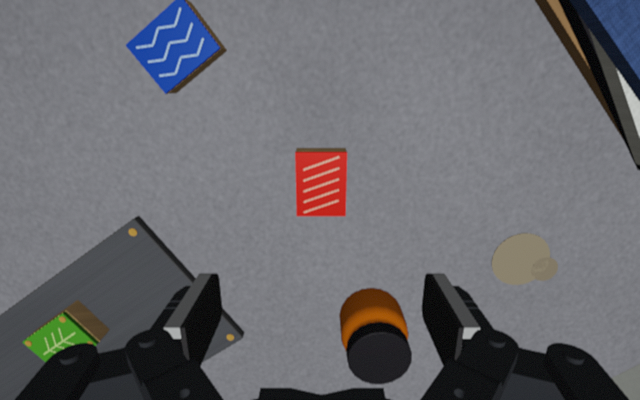

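Red is at pixel (321,183), at about (545,346.5). It lies square to the tool and the jaws have clear room.

Run:
```python
from h import *
plan([545,346.5,13],0.933)
```

```text
t 3.72 p [544.1 345.7 199.8] jaw 0.928 tilt [0.0019 0.0005] F [ 0.8 -0.3  0. ] g 0.995 d 0.005 n 6
[-0.0, 0.01, 3.11, -0.001]
[-0.0, 0.01, 3.11, -0.001]
[-0.0, 0.01, 3.11, -0.001]
[-0.0, 0.01, 3.11, -0.001]
[-0.0, 0.01, 3.11, -0.001]
[-0.0, 0.01, 3.11, -0.001]
```

Request:
apply_moves(commands=[[8.5, 0, 0.03, 3.1, -0.005], [8.5, 0, 0.03, 3.1, 0], [8.5, 0, 0.03, 3.1, 0], [8.5, 0, 0, 3.1, 0], [8.5, 0, 0, 2.6, 0], [8.5, 0, 0, 2.0, 0], [8.5, 0, 0, 1.2, 0], [8.5, 0, 0, 0.6, 0], [8.5, 0, 0, 0, 0]], squeeze=40)

```text
time_s: 4.47
eef_pos: [544.6, 345.8, 10.1]
ee_rot: [-0.0, 0.314, 0.95, -0.0]
force: [-0.2, 0.3, 0.2]
grip_width: 0.995
```

Run:
```python
from h import *
plan([545,346.5,13],0.933)
i=ctrl.camera_info("wrist"); im=ctrl.capture("wrist"); cv2.imwrite("pics/r2.png",im[:,:,::-1])
```

```text
t 4.47 p [544.6 345.8  10.1] jaw 0.933 tilt [-0.0007 -0.0004] F [-0.2  0.3  0.2] g 0.995 d 0.0 n 1
[0.01, 0.08, -0.29, -0.0]
```

View pics/r2.png

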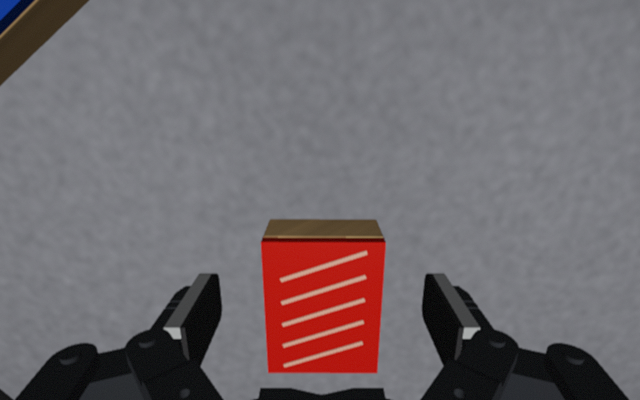

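The block sits centred between the pads (pixels 265–383 across). I'll close now, 3 mm higher.

Request:
apply_moves(commands=[[7, 0, 0, -0.2, 0], [5, 0, 0, -0.1, 0], [3.5, 0, 0, 0, 0], [3.5, 0, 0, 0, 0], [3.5, 0, 0, 0, 0], [3.5, 0, 0, 0, 0], [3.5, 0, 0, 0, 0], [3.5, 0, 0, 0, 0]], squeeze=40)

```text
time_s: 5.18
eef_pos: [545.2, 346.8, 14.7]
ee_rot: [0.001, 0.313, 0.95, 0.001]
force: [-0.4, -0.4, 6.7]
grip_width: 0.529
```

Run:
```python
from h import *
g=np.array([517.6,37.1]);y=-0.032
u=np.array([np.cos(y),np.sin(y)]);v=np.array([-u[1],u[0]])
print("red",g+80*v,"blue",g-80*v,"yellow",g-80*v+66*u)
look("r3",["red"],[24])
plan([545,346,120],0.933)
```

```text
red [520.15956312 117.0590435 ] blue [515.04043688 -42.8590435 ] yellow [581.00664777 -44.97068307]
red 544.9 347.3 45.3 58.6 0.933 [321. 299.]
t 5.23 p [545.1 346.8  14.7] jaw 0.934 tilt [0.002  0.0008] F [-0.9 -1.   6.8] g 0.531 d -0.001 n 4
[-0.01, -0.01, -2.63, 0.0]
[-0.01, -0.01, -2.63, 0.0]
[-0.01, -0.01, -2.63, 0.0]
[-0.01, -0.01, -2.63, 0.0]
```

View pics/r3.png

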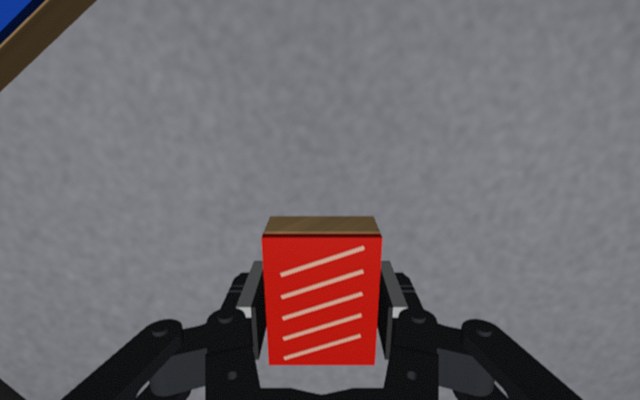

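Red is held, opening 0.53. The fingertips touched the table slightly (about 7 N), so I'll use a higher TCP on the next grasps.

Request:
apply_moves(commands=[[3.5, 0, 0, -1, 0], [3.5, 0, 0, -2, 0], [3.5, 0, 0, -2.5, 0], [3.5, 0, 0, -2.5, 0], [3.5, 0, 0, -2, 0]])

```text
time_s: 5.65
eef_pos: [544.7, 346.6, 115.9]
ee_rot: [0.001, 0.313, 0.95, 0.001]
force: [0.5, 0.2, 0.2]
grip_width: 0.53
```

Run:
```python
from h import *
plan([520.2,116.7,110],-0.032,n=11)
```

```text
t 5.65 p [544.7 346.6 115.9] jaw 0.934 tilt [0.0015 0.0006] F [0.5 0.2 0.2] g 0.53 d -0.966 n 11
[-1.06, -1.81, 0.05, 0.088]
[-1.22, -1.71, 0.05, 0.088]
[-1.36, -1.6, 0.05, 0.088]
[-1.5, -1.47, 0.05, 0.088]
[-1.62, -1.34, 0.05, 0.088]
[-1.73, -1.19, 0.05, 0.088]
[-1.83, -1.03, 0.05, 0.088]
[-1.91, -0.87, 0.05, 0.088]
[-1.98, -0.7, 0.05, 0.088]
[-2.04, -0.52, 0.05, 0.088]
[-2.07, -0.34, 0.05, 0.088]
```

Request:
apply_moves(commands=[[3.5, -1.06, -1.81, 0.05, 0.088], [3.5, -1.22, -1.71, 0.05, 0.088], [3.5, -1.36, -1.6, 0.05, 0.088], [3.5, -1.5, -1.47, 0.05, 0.088], [3.5, -1.62, -1.34, 0.05, 0.088], [3.5, -1.73, -1.19, 0.05, 0.088], [3.5, -1.83, -1.03, 0.05, 0.088], [3.5, -1.91, -0.87, 0.05, 0.088], [3.5, -1.98, -0.7, 0.05, 0.088], [3.5, -2.04, -0.52, 0.05, 0.088], [3.5, -2.07, -0.34, 0.05, 0.088], [3.5, 0, 0, 0, 0]])

```text
time_s: 6.65
eef_pos: [519.5, 114.1, 108.3]
ee_rot: [0.0, 0.721, 0.693, -0.0]
force: [0.6, 0.5, -0.8]
grip_width: 0.53
```

Run:
```python
from h import *
s,p,R=pose()
i,im=look("r4",["red","green"],[24+p[2]-14.7,36]);
plan([520.2,117.1,40],-0.032)
```

```text
red 518.9 114.7 45.4 60.3 -0.041 [321. 298.]
t 6.7 p [519.7 115.6 108.4] jaw -0.036 tilt [ 0.0003 -0.0001] F [-1.3  0.1 -0.7] g 0.532 d 0.004 n 3
[0.05, 0.01, 2.28, -0.001]
[0.05, 0.01, 2.28, -0.001]
[0.05, 0.01, 2.28, -0.001]
```

View pics/r4.png

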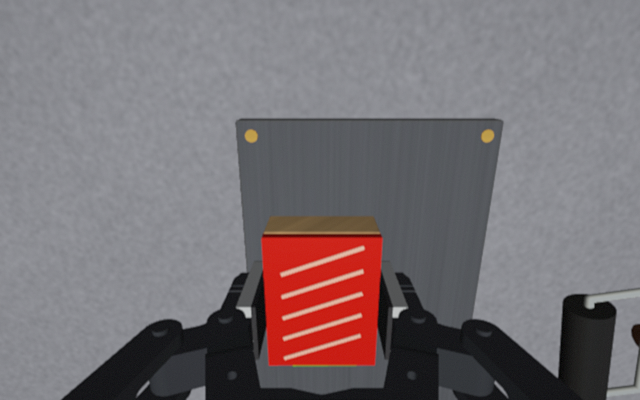

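Request:
apply_moves(commands=[[3.5, 0.05, 0.02, 2.5, 0], [3.5, 0.05, 0.02, 2.3, 0], [3.5, 0.05, 0, 1.6, 0], [3.5, 0.05, 0, 0.9, 0], [3.5, 0, 0, 0.5, 0], [3.5, 0, 0, 0.2, 0], [3.5, 0, 0, 0, 0]])

```text
time_s: 7.28
eef_pos: [520.5, 119.0, 28.2]
ee_rot: [0.0, 0.719, 0.695, 0.0]
force: [0.3, -0.0, -0.7]
grip_width: 0.527
```

Run:
```python
from h import *
plan([520.2,117.1,27],-0.032); i,im=look("r5",["red"],[36])
```

```text
t 7.28 p [520.5 119.   28.2] jaw -0.033 tilt [0.0007 0.    ] F [ 0.3 -0.  -0.7] g 0.527 d 0.001 n 1
[-0.2, -0.02, 0.12, -0.001]
red 519.8 118.6 46.0 61.0 -0.034 [321. 298.]
```

Request:
apply_moves(commands=[[3.5, -0.1, 0, 0.1, 0], [3.5, 0, 0, 0.1, 0], [3.5, 0, 0, 0, 0]])

```text
time_s: 7.58
eef_pos: [520.6, 117.7, 26.7]
ee_rot: [0.001, 0.719, 0.695, 0.001]
force: [-1.9, -0.4, 4.5]
grip_width: 0.528
```

Run:
```python
from h import *
plan([520.2,117.1,27],-0.032); i,im=look("r6",["red"],[36])
```

```text
t 7.58 p [520.6 117.7  26.7] jaw -0.034 tilt [ 0.0015 -0.0001] F [-1.9 -0.4  4.5] g 0.528 d 0.002 n 1
[-0.06, -0.04, -0.03, -0.002]
red 520.0 118.3 45.4 60.2 -0.035 [321. 298.]
```

Request:
apply_moves(commands=[[5.2, 0, 0, 0, 0], [6, 0, 0, 0, 0], [7, 0, 0, 0, 0], [8, 0, 0, -0.5, 0], [8.5, 0, 0, -1.5, 0], [8.5, 0, 0, -2.5, 0], [8.5, 0, 0, -3, 0], [8.5, 0, 0, -3, 0], [8.5, 0, 0, -2, 0], [8.5, -2, 0, 0, 0], [8.5, 0, 0, 0, 0], [8.5, 0, 0, 0, 0]])

```text
time_s: 8.63
eef_pos: [519.3, 97.5, 150.9]
ee_rot: [-0.0, 0.719, 0.695, 0.0]
force: [-0.7, 0.0, -0.2]
grip_width: 0.994
```

Run:
```python
from h import *
i,im=look("r7",["red","green"],[36,36]);edges(i,im,"red",36); edges(i,im,"green",36)
plan([383,320,200],-0.02)
```

```text
red 519.9 117.4 45.2 59.3 -0.035 [322. 177.]
green 517.4 38.0 44.6 59.4 -0.031 [322. 276.]
red C [520.  117.4] size 44.6 59.3 yaw -0.0315 {'x+': -0.0278, 'x-': -0.0284, 'y+': -0.0349, 'y-': -0.035} [322. 177.]
green C [517.5  38.4] size 43.9 58.4 yaw -0.0344 {'x+': -0.0331, 'x-': -0.0343, 'y+': -0.035, 'y-': -0.0351} [322. 276.]
t 8.68 p [519.2  97.9 150.6] jaw -0.035 tilt [-0.0007  0.0002] F [ 0.1  0.3 -0.5] g 0.995 d 0.015 n 9
[2.41, -1.6, -0.55, -0.002]
[2.42, -1.59, -0.55, -0.002]
[2.42, -1.59, -0.55, -0.002]
[2.42, -1.59, -0.55, -0.002]
[2.42, -1.58, -0.55, -0.002]
[2.43, -1.58, -0.55, -0.002]
[2.43, -1.57, -0.55, -0.002]
[2.43, -1.57, -0.55, -0.002]
[2.43, -1.57, -0.55, -0.002]
```

View pics/r7.png

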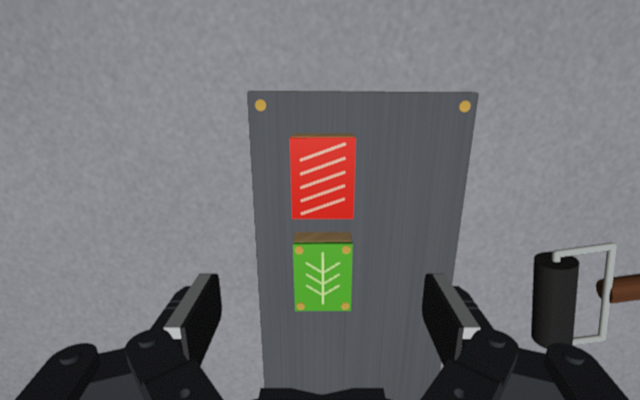

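Red is placed: spacing 79.2 mm from green, offset along x about 0, yaw matched. Next is blue.

Request:
apply_moves(commands=[[8.5, 2.42, -1.59, -0.5, -0.002], [8.5, 2.42, -1.59, -0.5, -0.002], [8.5, 2.42, -1.59, -0.5, -0.002], [8.5, 2.42, -1.59, -0.5, -0.002], [8.5, 2.42, -1.58, -0.5, -0.002], [8.5, 2.42, -1.58, -0.5, -0.002], [8.5, 2.42, -1.58, -0.5, -0.002], [8.5, 2.42, -1.58, -0.5, 0], [8.5, 2.42, -1.58, -0.5, 0], [8.5, 0, 0, 0, 0], [8.5, 0, 0, 0, 0]])

```text
time_s: 9.6
eef_pos: [381.6, 320.4, 195.5]
ee_rot: [-0.0, 0.713, 0.701, -0.0]
force: [-0.3, -0.3, -0.3]
grip_width: 0.995
```

Run:
```python
from h import *
i,im=look("b1",["blue"],[24]);edges(i,im,"blue",24)
plan([383,320,60],-0.02)
```

```text
blue 383.2 320.5 44.4 58.3 -0.017 [324. 184.]
blue C [383.3 320.5] size 43.5 58.3 yaw -0.012 {'x+': -0.0073, 'x-': -0.0073, 'y+': -0.0167, 'y-': -0.0166} [324. 184.]
t 9.65 p [382.1 319.6 195.3] jaw -0.019 tilt [-0.0009 -0.0005] F [ 0.3 -0.   1.6] g 0.995 d -0.001 n 5
[0.01, 0.02, 2.71, 0.0]
[0.01, 0.02, 2.71, 0.0]
[0.01, 0.02, 2.71, 0.0]
[0.01, 0.02, 2.71, 0.0]
[0.01, 0.02, 2.71, 0.0]
```

View pics/b1.png

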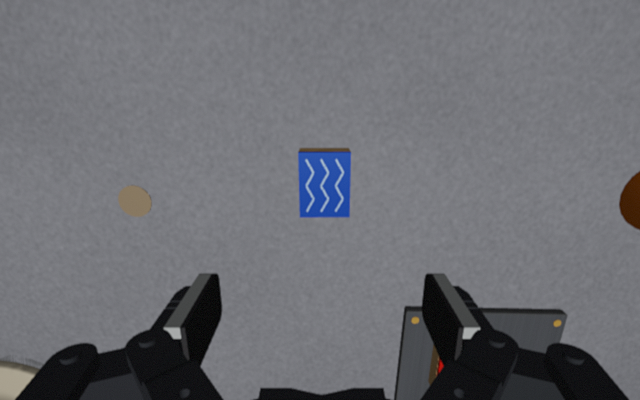

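Blue is at pixel (324,184), clear all round. I'll descend and grip.

Request:
apply_moves(commands=[[8.5, 0.03, 0.03, 3.1, -0.005], [8.5, 0.03, 0.03, 3.1, 0], [8.5, 0.03, 0.04, 3.1, 0], [8.5, 0, 0, 3.1, 0], [8.5, 0, 0, 2.6, 0], [8.5, 0, 0, 1.9, 0], [7.5, 0, 0, 1.0, 0], [5, 0, 0, 0, 0], [3.5, 0, 0, 0, 0], [3.5, 0, 0, 0, 0], [3.5, 0, 0, 0, 0], [3.5, 0, 0, 0, 0]])

```text
time_s: 10.65
eef_pos: [384.2, 320.4, 17.9]
ee_rot: [0.0, 0.712, 0.702, 0.001]
force: [-0.2, -1.1, 5.1]
grip_width: 0.529
```

Request:
apply_moves(commands=[[3.5, 0, 0, 0, 0], [3.5, 0, 0, 0, 0], [3.5, 0, 0, 0, 0]])

```text
time_s: 10.9
eef_pos: [384.2, 320.4, 17.9]
ee_rot: [0.0, 0.712, 0.702, 0.001]
force: [-0.1, -2.0, 6.7]
grip_width: 0.531
```

Run:
```python
from h import *
i,im=look("b2",["blue"],[24]);plan([383,320,110],-0.02)
```

```text
blue 383.6 320.9 45.3 58.5 -0.016 [321. 294.]
t 10.95 p [384.2 320.4  17.9] jaw -0.015 tilt [0.0018 0.0008] F [ 0.1 -0.6  7.8] g 0.532 d -0.005 n 3
[-0.01, -0.04, -3.07, 0.002]
[-0.01, -0.04, -3.07, 0.002]
[-0.01, -0.04, -3.07, 0.002]
```

View pics/b2.png

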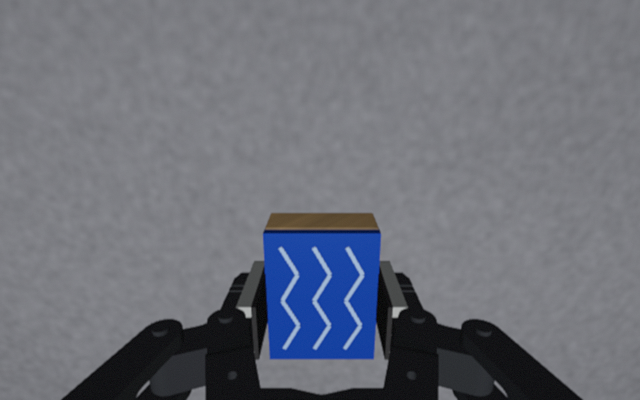

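Request:
apply_moves(commands=[[3.5, 0, 0, -1, 0], [3.5, 0, 0, -2, 0], [3.5, 0, 0, -2.5, 0], [3.5, 0, 0, -2.5, 0], [3.5, 0, 0, -1.5, 0], [3.5, 0, 0, 0, 0]])

```text
time_s: 11.45
eef_pos: [384.9, 320.9, 115.6]
ee_rot: [0.001, 0.712, 0.702, 0.003]
force: [0.6, 0.0, -0.2]
grip_width: 0.529
```

Run:
```python
from h import *
plan([515,-43,112],-0.033)
```

```text
t 11.45 p [384.9 320.9 115.6] jaw -0.015 tilt [0.0057 0.0029] F [ 0.6  0.  -0.2] g 0.529 d -0.018 n 12
[-3.02, 1.13, 0.03, 0.002]
[-3.01, 1.13, 0.03, 0.002]
[-3.01, 1.14, 0.03, 0.002]
[-3.01, 1.14, 0.03, 0.002]
[-3.01, 1.15, 0.03, 0.002]
[-3.01, 1.15, 0.03, 0.002]
[-3.01, 1.16, 0.03, 0.002]
[-3.0, 1.16, 0.03, 0.002]
[-3.0, 1.17, 0.03, 0.002]
[-3.0, 1.17, 0.03, 0.002]
[-3.0, 1.17, 0.03, 0.002]
[-3.0, 1.18, 0.03, 0.002]
```

Request:
apply_moves(commands=[[3.5, -3.01, 1.15, 0, 0.002], [3.5, -3.01, 1.15, 0, 0.002], [3.5, -3.01, 1.15, 0, 0.002], [3.5, -3.01, 1.15, 0, 0.002], [3.5, -3.01, 1.15, 0, 0.002], [3.5, -3.01, 1.15, 0, 0.002], [3.5, -3.01, 1.15, 0, 0.002], [3.5, -3.01, 1.15, 0, 0.002], [3.5, -3.01, 1.15, 0, 0.001], [3.5, -3.01, 1.15, 0, 0.001], [3.5, -3.0, 1.15, 0, 0], [3.5, -2.8, 1.1, 0, 0]])

```text
time_s: 12.45
eef_pos: [511.9, -43.9, 111.4]
ee_rot: [-0.0, 0.719, 0.695, -0.0]
force: [0.4, -0.2, -1.6]
grip_width: 0.526
```

Request:
apply_moves(commands=[[3.5, 0, 0, 0, 0], [3.5, 0, 0, 0, 0]])

```text
time_s: 12.62
eef_pos: [511.7, -43.1, 111.2]
ee_rot: [-0.001, 0.719, 0.695, -0.0]
force: [0.3, 1.0, -0.6]
grip_width: 0.527
```

Run:
```python
from h import *
s,p,R=pose()
i,im=look("b3",["blue"],[24+p[2]-17.9]);plan([515,-43,31],-0.033,n=1)
```

```text
blue 511.1 -42.4 45.4 58.9 -0.035 [321. 293.]
t 12.67 p [511.4 -42.1 111.3] jaw -0.034 tilt [-0.0014  0.0007] F [-0.1 -0.  -0.9] g 0.523 d 0.001 n 1
[-0.09, 0.37, 8.03, -0.001]
```

View pics/b3.png

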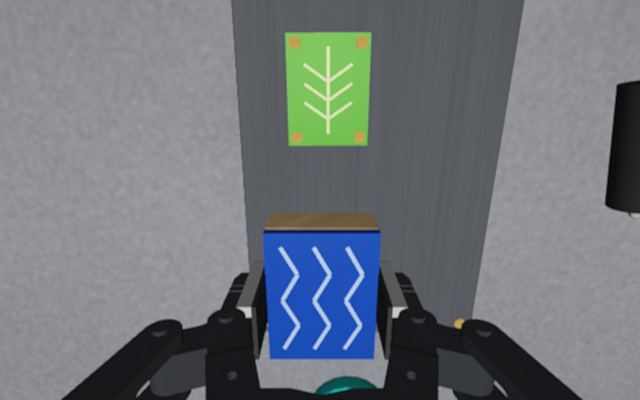

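Request:
apply_moves(commands=[[3.5, -0.03, 0.12, 2.5, 0], [3.5, -0.03, 0.12, 2.3, 0], [3.5, 0, 0.12, 1.6, 0], [3.5, 0, 0, 0.9, 0], [3.5, 0, 0, 0.5, 0], [3.5, 0, 0, 0.1, 0], [3.5, 0, 0, 0, 0]])

```text
time_s: 13.25
eef_pos: [515.7, -42.6, 33.3]
ee_rot: [0.0, 0.718, 0.696, 0.0]
force: [-0.1, 0.1, -0.0]
grip_width: 0.529
```

Run:
```python
from h import *
plan([515,-43,30],-0.033,n=1); i,im=look("b4",["blue","green"],[37,36])
```

```text
t 13.25 p [515.7 -42.6  33.3] jaw -0.032 tilt [ 0.0006 -0.0002] F [-0.1  0.1 -0. ] g 0.529 d -0.001 n 1
[-0.04, -0.07, 0.33, 0.001]
blue 515.0 -43.4 46.3 60.0 -0.033 [321. 293.]
green 516.7 19.8 24.0 44.6 1.538 [325. 153.]
```

Request:
apply_moves(commands=[[3.5, 0, 0, 0.15, 0], [3.5, 0, 0, 0.15, 0], [3.5, 0, 0, 0.1, 0], [3.5, 0, 0, 0.0, 0]])

```text
time_s: 13.63
eef_pos: [515.8, -43.0, 29.9]
ee_rot: [0.0, 0.719, 0.695, 0.0]
force: [-3.8, 0.9, 9.9]
grip_width: 0.526
```

Run:
```python
from h import *
plan([515,-43,30],-0.033,n=1)
```

```text
t 13.63 p [515.8 -43.   29.9] jaw -0.033 tilt [ 0.0009 -0.0003] F [-3.8  0.9  9.9] g 0.526 d -0.0 n 1
[-0.0, -0.08, -0.01, 0.0]
```

Contact made. I'll release, rise, and look.

Request:
apply_moves(commands=[[5.2, 0, 0, -0.05, 0], [6, 0, 0, 0, 0], [7, 0, 0, 0, 0], [8, 0, 0, -0.5, 0], [8.5, 0, 0, -1.5, 0], [8.5, 0, 0, -2.5, 0], [8.5, 0, 0, -3, 0], [8.5, 0, 0, -3, 0], [8.5, 0, 0, -2, 0], [8.5, 0, 0, 0, 0], [8.5, 0, 0, 0, 0]])

```text
time_s: 14.55
eef_pos: [515.8, -43.0, 155.2]
ee_rot: [0.001, 0.719, 0.695, 0.0]
force: [-0.9, 0.4, -0.5]
grip_width: 0.999
```

Run:
```python
from h import *
i,im=look("b5",["blue"],[36]);edges(i,im,"blue",36); edges(i,im,"green",36)
plan([379.5,-357,200],0.385-np.pi/2)
```

```text
blue 515.3 -42.8 45.1 59.2 -0.034 [321. 202.]
blue C [515.3 -42.8] size 44.3 59.2 yaw -0.035 {'x+': -0.0374, 'x-': -0.0359, 'y+': -0.0331, 'y-': -0.0336} [321. 202.]
t 14.6 p [515.3 -42.8 154. ] jaw -0.033 tilt [-0.0004  0.0001] F [-0.8 -0.  -0.4] g 0.994 d -1.153 n 11
[-2.9, -1.14, -0.42, 0.105]
[-3.0, -0.83, -0.42, 0.105]
[-3.07, -0.51, -0.42, 0.105]
[-3.11, -0.19, -0.42, 0.105]
[-3.11, 0.14, -0.42, 0.105]
[-3.08, 0.46, -0.42, 0.105]
[-3.01, 0.78, -0.42, 0.105]
[-2.91, 1.09, -0.42, 0.105]
[-2.78, 1.39, -0.42, 0.105]
[-2.62, 1.67, -0.42, 0.105]
[-2.43, 1.94, -0.42, 0.105]
```

View pics/b5.png

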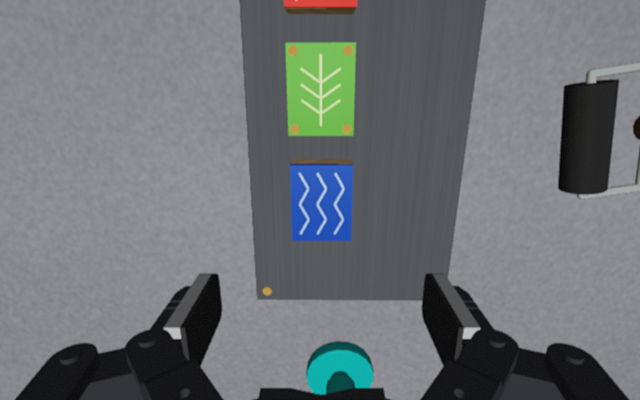

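Blue sits flat and in line with green, image positions blue (321,202) and green (321,90). Next is yellow.

Request:
apply_moves(commands=[[8.5, -2.9, -1.14, -0.42, 0.105], [8.5, -3.0, -0.83, -0.42, 0.105], [8.5, -3.07, -0.51, -0.42, 0.105], [8.5, -3.11, -0.19, -0.42, 0.105], [8.5, -3.11, 0.14, -0.42, 0.105], [8.5, -3.08, 0.46, -0.42, 0.105], [8.5, -3.01, 0.78, -0.42, 0.105], [8.5, -2.91, 1.09, -0.42, 0.105], [8.5, -2.78, 1.39, -0.42, 0.105], [8.5, -2.62, 1.67, -0.42, 0.105], [8.5, -2.43, 1.94, -0.42, 0.105], [8.5, 0, 0, 0, 0]])

```text
time_s: 15.6
eef_pos: [377.3, -360.9, 199.7]
ee_rot: [-0.0, 0.983, 0.186, -0.001]
force: [-0.1, -0.8, 0.4]
grip_width: 0.992
```

Request:
apply_moves(commands=[[8.5, 0, 0, 0, 0]])

```text
time_s: 15.68
eef_pos: [378.6, -357.6, 199.1]
ee_rot: [-0.001, 0.982, 0.189, -0.0]
force: [-1.0, 0.3, 0.1]
grip_width: 0.996
```

Run:
```python
from h import *
i,im=look("y1",["yellow"],[24]);o=edges(i,im,"yellow",24)
C,y=o[0]
plan([*C,18],y-np.pi/2,n=1)
```

```text
yellow 378.9 -356.6 45.0 58.8 0.382 [322. 181.]
yellow C [ 379.2 -356.5] size 44.4 57.8 yaw 0.3891 {'x+': 0.3818, 'x-': 0.4121, 'y+': 0.3913, 'y-': 0.3713} [322. 181.]
t 15.73 p [ 379.1 -356.5  199.2] jaw -1.188 tilt [-0.0013  0.0024] F [-0.3 -0.  -0.3] g 0.997 d 0.006 n 1
[0.02, 0.05, 18.12, -0.006]
```

View pics/y1.png

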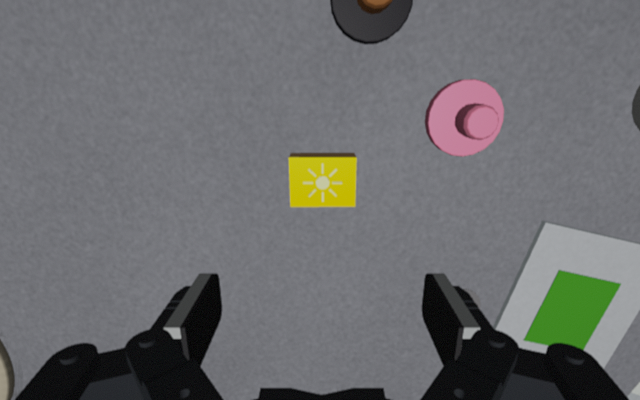

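Yellow is at pixel (322,181) and the pink look-alike is well outside the finger span. I'll descend and grip across the 60 mm direction.

Request:
apply_moves(commands=[[8.5, 0.02, 0.03, 3.1, -0.003], [8.5, 0, 0.02, 3.1, 0], [8.5, 0, 0, 3.1, 0], [8.5, 0, 0, 3.1, 0], [8.5, 0, 0, 2.7, 0], [8.5, 0, 0, 1.9, 0], [8.5, 0, 0, 1.1, 0], [6.5, 0, 0, 0, 0], [5, 0, 0, 0, 0], [5, 0, 0, 0, 0], [5, 0, 0, 0, 0], [5, 0, 0, 0, 0]])

```text
time_s: 16.73
eef_pos: [380.2, -357.7, 20.5]
ee_rot: [0.001, 0.981, 0.192, 0.0]
force: [0.9, 0.3, 3.2]
grip_width: 0.694
```

Request:
apply_moves(commands=[[5, 0, 0, 0, 0], [5, 0, 0, 0, 0]])

```text
time_s: 16.9
eef_pos: [380.2, -357.7, 20.5]
ee_rot: [0.001, 0.981, 0.192, 0.0]
force: [0.5, 0.3, 6.5]
grip_width: 0.688
```

Run:
```python
from h import *
i,im=look("y2",["yellow"],[24]);plan([380,-356,110],-1.186)
```

```text
yellow 379.2 -357.2 44.7 59.0 0.386 [321. 293.]
t 16.95 p [ 380.2 -357.7   20.5] jaw -1.185 tilt [ 0.001  -0.0012] F [0.7 2.  7.9] g 0.683 d -0.001 n 3
[0.02, -0.05, -2.98, 0.0]
[0.02, -0.05, -2.98, 0.0]
[0.02, -0.05, -2.98, 0.0]
```

View pics/y2.png

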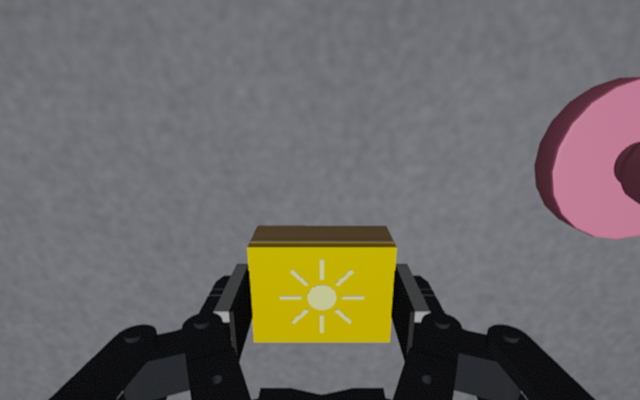

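Request:
apply_moves(commands=[[5, 0, 0, -1, 0], [5, 0, 0, -2, 0], [5, 0, 0, -2.5, 0], [5, 0, 0, -2.5, 0], [5, 0, 0, -1.5, 0], [5, 0, 0, 0, 0]])

```text
time_s: 17.45
eef_pos: [380.7, -358.6, 118.2]
ee_rot: [0.003, 0.981, 0.192, 0.001]
force: [0.4, 0.2, -0.7]
grip_width: 0.689
```

Run:
```python
from h import *
plan([581.8,-45,115],-1.604,n=12)
```

```text
t 17.45 p [ 380.7 -358.6  118.2] jaw -1.185 tilt [ 0.0035 -0.0053] F [ 0.4  0.2 -0.7] g 0.689 d -0.419 n 12
[2.54, -1.79, 0.02, 0.035]
[2.47, -1.88, 0.02, 0.035]
[2.41, -1.96, 0.02, 0.035]
[2.34, -2.05, 0.02, 0.035]
[2.26, -2.13, 0.02, 0.035]
[2.19, -2.2, 0.02, 0.035]
[2.11, -2.28, 0.02, 0.035]
[2.03, -2.35, 0.02, 0.035]
[1.94, -2.42, 0.02, 0.035]
[1.86, -2.49, 0.02, 0.035]
[1.77, -2.55, 0.02, 0.035]
[1.68, -2.61, 0.02, 0.035]
```

Request:
apply_moves(commands=[[5, 2.54, -1.79, 0, 0.035], [5, 2.47, -1.88, 0, 0.035], [5, 2.41, -1.96, 0, 0.035], [5, 2.34, -2.05, 0, 0.035], [5, 2.26, -2.13, 0, 0.035], [5, 2.19, -2.2, 0, 0.035], [5, 2.11, -2.28, 0, 0.035], [5, 2.03, -2.35, 0, 0.035], [5, 1.94, -2.42, 0, 0.035], [5, 1.86, -2.49, 0, 0.035], [5, 1.77, -2.55, 0, 0.035], [5, 1.68, -2.61, 0, 0.035]])

```text
time_s: 18.45
eef_pos: [581.4, -42.2, 113.7]
ee_rot: [-0.0, 1.0, -0.018, -0.001]
force: [-0.2, 0.2, -0.7]
grip_width: 0.69
```

Request:
apply_moves(commands=[[5, 0, 0, 0, 0], [5, 0, 0, 0, 0]])

```text
time_s: 18.62
eef_pos: [581.1, -42.6, 113.5]
ee_rot: [-0.0, 1.0, -0.016, -0.001]
force: [0.5, 0.4, -0.3]
grip_width: 0.687
```

Run:
```python
from h import *
s,p,R=pose()
i,im=look("y3",["yellow"],[24+p[2]-20.5]);plan([581.8,-45,36],-1.604,n=1)
```

```text
yellow 580.7 -40.6 47.1 61.5 -0.035 [320. 292.]
t 18.67 p [580.7 -43.6 113.7] jaw -1.604 tilt [-0.0015  0.0001] F [-0.2  0.6 -1. ] g 0.687 d -0.0 n 1
[0.12, 0.14, 7.77, 0.0]
```

View pics/y3.png

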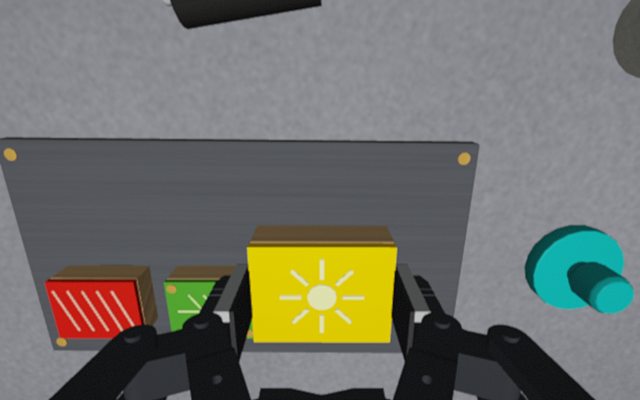

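Request:
apply_moves(commands=[[5, 0.04, 0.06, 2.4, 0], [5, 0.04, 0.06, 2.2, 0], [5, 0, 0.06, 1.6, 0], [5, 0, 0, 0.9, 0], [5, 0, 0, 0.6, 0], [5, 0, 0, 0.1, 0], [5, 0, 0, 0, 0]])

```text
time_s: 19.25
eef_pos: [582.0, -46.0, 36.9]
ee_rot: [0.0, 1.0, -0.017, 0.0]
force: [-0.1, -0.7, -0.2]
grip_width: 0.69
```

Run:
```python
from h import *
plan([581.8,-45,32.5],-1.604,n=1); i,im=look("y4",["yellow"],[39])
```

```text
t 19.25 p [582.  -46.   36.9] jaw -1.605 tilt [ 0.0004 -0.0002] F [-0.1 -0.7 -0.2] g 0.69 d 0.001 n 1
[-0.03, -0.1, 0.44, -0.001]
yellow 580.7 -45.3 47.4 59.8 -0.034 [322. 291.]
```

View pics/y4.png

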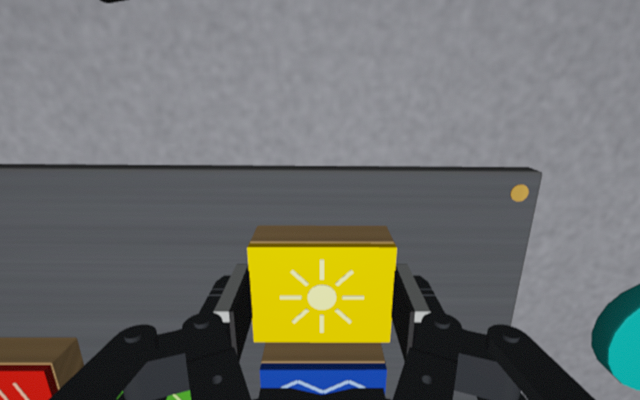

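Yellow hovers directly behind blue, laterally lined up. I'll lower it to contact.

Request:
apply_moves(commands=[[5, 0, -0.02, 0.2, 0], [5, 0, 0, 0.15, 0], [5, 0, 0, 0.1, 0], [5, 0, 0, 0.05, 0], [5, 0, 0, 0, 0]])

```text
time_s: 19.72
eef_pos: [582.1, -45.4, 32.5]
ee_rot: [0.0, 1.0, -0.017, 0.0]
force: [-3.6, 0.2, 8.2]
grip_width: 0.685
```

Run:
```python
from h import *
plan([581.8,-45,32.5],-1.604,n=1)
```

```text
t 19.72 p [582.1 -45.4  32.5] jaw -1.605 tilt [ 0.0006 -0.0003] F [-3.6  0.2  8.2] g 0.685 d 0.001 n 1
[-0.04, -0.04, 0.0, -0.001]
```

Request:
apply_moves(commands=[[6.5, 0, 0, -0.05, 0], [7.2, 0, 0, 0, 0], [8, 0, 0, 0, 0], [8.5, 0, 0, -0.5, 0], [8.5, 0, 0, -1.5, 0], [8.5, 0, 0, -2.5, 0], [8.5, 0, 0, -3, 0], [8.5, 0, 0, -3, 0], [8.5, 0, 0, -3, 0], [8.5, 0, 0, -1, 0], [8.5, 0, 0, 0, 0], [8.5, 0, 0, 0, 0]])

```text
time_s: 20.72
eef_pos: [581.7, -45.3, 176.5]
ee_rot: [-0.0, 1.0, -0.017, -0.0]
force: [-0.6, -0.6, -1.2]
grip_width: 0.991
```

Run:
```python
from h import *
i,im=look("y5",["yellow","blue","green"],[36]*3);edges(i,im,"yellow",36)
plan([529,-337,190],-1.2)
```

```text
yellow 581.2 -44.6 45.8 59.4 -0.034 [322. 193.]
blue 516.1 -43.6 45.0 59.1 -0.034 [323. 266.]
green 518.8 35.8 45.1 59.4 -0.034 [231. 265.]
yellow C [581.2 -44.6] size 45.8 58.8 yaw -0.0338 {'x+': -0.0338, 'x-': -0.0337, 'y+': -0.0329, 'y-': -0.0346} [322. 193.]
t 20.77 p [581.4 -45.3 175.5] jaw -1.605 tilt [-0.0022  0.0006] F [-0.6 -0.  -0.4] g 0.994 d 0.405 n 9
[-0.47, 3.26, -0.16, -0.045]
[-0.62, 3.24, -0.16, -0.045]
[-0.76, 3.2, -0.16, -0.045]
[-0.91, 3.17, -0.16, -0.045]
[-1.05, 3.12, -0.16, -0.045]
[-1.19, 3.07, -0.16, -0.045]
[-1.32, 3.02, -0.16, -0.045]
[-1.46, 2.95, -0.16, -0.045]
[-1.59, 2.88, -0.16, -0.045]
```

View pics/y5.png

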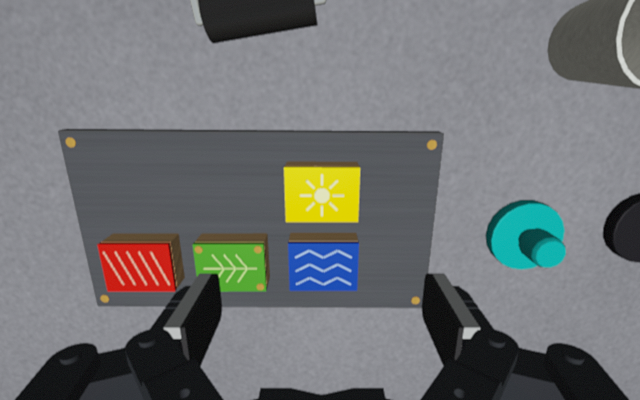

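The form looks right: red (136,266), green (231,265), blue (323,266), yellow (322,193). Next is the baren, without turning and with the jaws part open.

Run:
```python
from h import *
plan([529,-337,190],-1.605)
```

```text
t 20.77 p [581.4 -45.3 175.5] jaw -1.605 tilt [-0.0022  0.0006] F [-0.6 -0.  -0.4] g 0.994 d 0.0 n 9
[-0.47, 3.26, -0.16, -0.0]
[-0.47, 3.26, -0.16, -0.0]
[-0.47, 3.26, -0.16, -0.0]
[-0.47, 3.26, -0.16, -0.0]
[-0.47, 3.26, -0.16, -0.0]
[-0.47, 3.26, -0.16, -0.0]
[-0.47, 3.26, -0.16, -0.0]
[-0.47, 3.26, -0.16, -0.0]
[-0.47, 3.26, -0.16, -0.0]
```

Request:
apply_moves(commands=[[6, -0.47, 3.26, -0.15, 0], [6, -0.47, 3.26, -0.15, 0], [6, -0.47, 3.26, -0.15, 0], [6, -0.47, 3.26, -0.15, 0], [6, -0.47, 3.26, -0.15, 0], [6, -0.47, 3.26, -0.15, 0], [6, -0.47, 3.26, -0.15, 0], [6, -0.47, 3.26, -0.15, 0], [6, -0.47, 3.26, -0.15, 0], [6, 0, 0, 0, 0], [6, 0, 0, 0, 0]])

```text
time_s: 21.68
eef_pos: [528.6, -338.2, 188.2]
ee_rot: [-0.001, 1.0, -0.018, -0.001]
force: [0.2, -0.5, -0.1]
grip_width: 0.7
```

Run:
```python
from h import *
i,im=look("n1",[],[]);plan([529,-337,190],-1.605)
h=cv2.cvtColor(im,cv2.COLOR_RGB2HSV)
m=cv2.inRange(h,(5,80,40),(18,255,200))
n,l,st,ce=cv2.connectedComponentsWithStats(m)
for c,s in zip(ce[1:],st[1:]):
    if s[4]>200: print("brown",c.round(1),s, "top@48",unproj(i,[c],48).round(1))
m=cv2.inRange(h,(0,0,0),(180,90,70))
n,l,st,ce=cv2.connectedComponentsWithStats(m)
for c,s in zip(ce[1:],st[1:]):
    if s[4]>500: print("dark",c.round(1),s)
```

```text
t 21.73 p [ 529.1 -337.   188.6] jaw -1.606 tilt [-0.0022  0.0025] F [0.5 0.4 1. ] g 0.704 d 0.001 n 1
[-0.01, 0.0, -0.14, -0.001]
brown [  7.  140.8] [  0 109  20  58 655] top@48 [[578.8 -99.8  48. ]]
brown [322.3 186.9] [ 305  168   35   38 1047] top@48 [[ 534. -338.   48.]]
brown [ 24.2 207.1] [  0 184  41  53 858] top@48 [[525.6 -96.6  48. ]]
dark [219.1  11.1] [184   0  61  23 764]
dark [105.8 164.8] [  84   78   43  184 1329]
dark [611.7 130.8] [599  96  41  75 633]
dark [322.4 174.1] [ 287  142   72   72 3041]
dark [173.9 354. ] [   48   265   206   135 13391]
dark [468.6 353.8] [  389   265   207   135 13470]
dark [321.6 394.2] [ 255  388  135   12 1241]
```

View pics/n1.png

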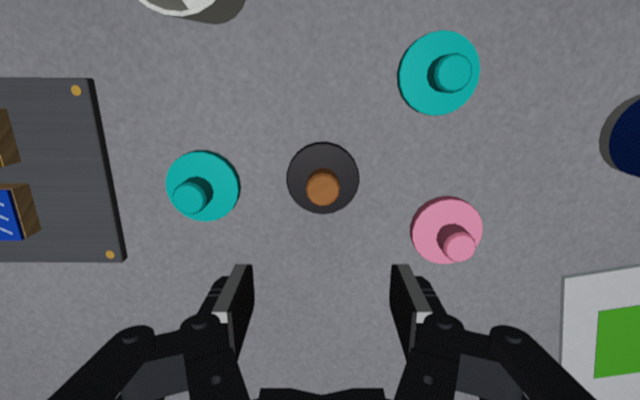

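Run:
```python
from h import *
im=cv2.imread("pics/n1.png"); i=ctrl.camera_info("wrist"); h=cv2.cvtColor(im,cv2.COLOR_BGR2HSV)
m=cv2.inRange(h,(0,0,0),(180,90,70))|cv2.inRange(h,(5,80,40),(18,255,200))
m[:, :280]=0;m[:,370:]=0;m[240:]=0;m[:130]=0
k=max(cv2.findContours(m,cv2.RETR_EXTERNAL,cv2.CHAIN_APPROX_NONE)[0],key=cv2.contourArea)
for z in(0,14): print(z,cv2.minEnclosingCircle(unproj(i,k[:,0],z)[:,:2].astype(np.float32)))
# knob: outline of brown, tops
m=cv2.inRange(h,(5,80,40),(18,255,200)); m[:,:290]=0;m[:,350:]=0
k=max(cv2.findContours(m,cv2.RETR_EXTERNAL,cv2.CHAIN_APPROX_NONE)[0],key=cv2.contourArea)
ys=k[:,0,1]; b=k[ys>ys.max()-22]
w=unproj(i,b[:,0],46)[:,:2]; 
A=np.c_[2*w,np.ones(len(w))]; s=np.linalg.lstsq(A,(w**2).sum(1),rcond=None)[0]; print(s[:2],np.sqrt(s[2]+s[0]**2+s[1]**2))
print(proj(i,[[530,-338,0],[530,-338,14],[530,-338,48]]))
```

```text
0 ((528.9637451171875, -336.7208557128906), 34.22808837890625)
14 ((532.5474853515625, -336.84027099609375), 32.72456359863281)
[ 531.81054719 -336.62104025] 13.512106026759067
[[323.84389978 177.29487368]
 [323.90244748 181.17473496]
 [324.06754501 192.11548111]]
```

The black baren's disc centre is at pixel (323,178) and the knob at (322,188). Disc and knob fits agree at about (532,-337), with radii 32.7 and 13.5 against 33 and 14 expected. I'll descend onto the knob.

Request:
apply_moves(commands=[[6, 0.1, 0, 3.1, 0], [6, 0.1, 0, 3.1, 0], [6, 0.07, 0, 3.0, 0], [6, 0, 0, 2.5, 0], [6, 0, 0, 2.0, 0], [6, 0, 0, 1.5, 0], [6, 0, 0, 0.7, 0], [6, 0, 0, 0, 0]])

```text
time_s: 22.4
eef_pos: [531.9, -335.5, 29.5]
ee_rot: [-0.001, 1.0, -0.016, -0.001]
force: [1.1, 0.4, 0.4]
grip_width: 0.701
```

Run:
```python
from h import *
i,im=look("n2",[],[]);plan([531.8,-336.8,29.5],-1.605)
```

```text
t 22.45 p [ 532.4 -336.2   31.1] jaw -1.604 tilt [-0.001  0.001] F [ 0.1 -0.1  0.5] g 0.702 d -0.001 n 1
[-0.06, 0.06, 0.16, 0.001]
```

View pics/n2.png

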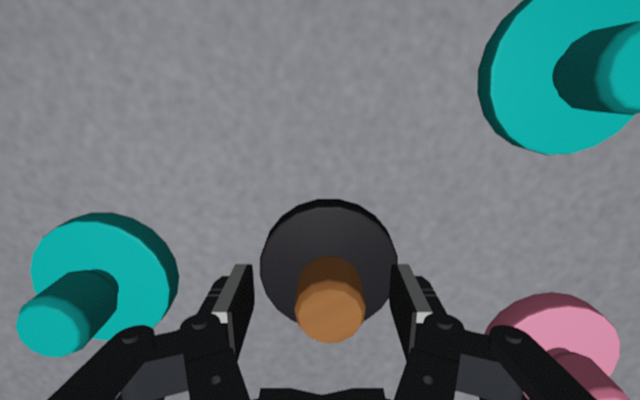

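Run:
```python
from h import *
im=cv2.imread("pics/n2.png"); i=ctrl.camera_info("wrist"); h=cv2.cvtColor(im,cv2.COLOR_BGR2HSV)
m=cv2.inRange(h,(5,80,20),(18,255,255)); m[:,:280]=0;m[:,380:]=0
k=max(cv2.findContours(m,cv2.RETR_EXTERNAL,cv2.CHAIN_APPROX_NONE)[0],key=cv2.contourArea)
print(cv2.boundingRect(k)); s,p,R=pose()
x,y,w_,h_=cv2.boundingRect(k)
for z in (40,44,48): print(z,unproj(i,[(x,y+h_-30),(x+w_,y+h_-30),(x+w_/2,y+h_)],z).round(1).tolist())
print(p,i["camera_from_world"][:3,:3].T@-i["camera_from_world"][:3,3])
```

```text
(294, 256, 72, 87)
40 [[527.5, -324.4, 40.0], [526.6, -353.3, 40.0], [512.4, -338.5, 40.0]]
44 [[530.3, -324.8, 44.0], [529.5, -352.8, 44.0], [515.7, -338.5, 44.0]]
48 [[533.2, -325.3, 48.0], [532.3, -352.3, 48.0], [519.1, -338.5, 48.0]]
[ 532.44186074 -336.23166823   31.08509443] [ 613.68825676 -338.38515769  161.30715777]
```

The knob is about 2.5 mm to the tool's +y side. I'll shift and close.

Request:
apply_moves(commands=[[5, -0.08, 0.25, 0, 0], [4, 0, 0, 0, 0], [3, 0, 0, 0, 0], [1.5, 0, 0, 0, 0], [1.5, 0, 0, 0, 0], [1.5, 0, 0, 0, 0], [1.5, 0, 0, 0, 0], [1.5, 0, 0, 0, 0], [1.5, 0, 0, 0, 0]], squeeze=40)

```text
time_s: 23.2
eef_pos: [531.8, -340.0, 32.7]
ee_rot: [0.001, 1.0, -0.017, 0.001]
force: [-0.4, 1.4, 6.1]
grip_width: 0.304
```

Run:
```python
from h import *
i,im=look("n3",[],[]);plan([531.8,-338.8,130],-1.605)
```

```text
t 23.25 p [ 531.8 -340.    32.6] jaw -1.605 tilt [ 0.0011 -0.0011] F [-1.4  1.5  6. ] g 0.307 d 0.0 n 3
[0.0, -0.04, -3.25, -0.0]
[0.0, -0.04, -3.25, -0.0]
[0.0, -0.04, -3.25, -0.0]
```

View pics/n3.png

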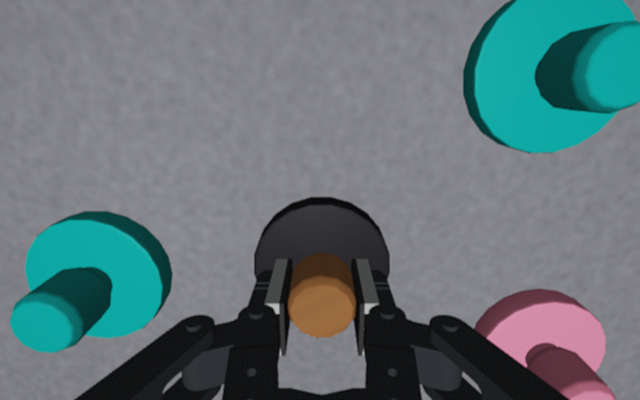

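The knob is gripped, opening 0.31 (about 26 mm). Lifting.

Request:
apply_moves(commands=[[1.5, 0, 0, -1, 0], [1.5, 0, 0, -2, 0], [1.5, 0, 0, -2.5, 0], [1.5, 0, 0, -2.5, 0], [1.5, 0, 0, -2, 0], [1.5, 0, 0, -1, 0], [1.5, 0, 0, 0, 0]])

```text
time_s: 23.83
eef_pos: [532.1, -340.3, 144.0]
ee_rot: [0.001, 1.0, -0.017, 0.002]
force: [0.2, 0.0, -1.6]
grip_width: 0.306
```

Run:
```python
from h import *
plan([581.3,-45,140],-1.605,n=10)
```

```text
t 23.83 p [ 532.1 -340.3  144. ] jaw -1.605 tilt [ 0.003  -0.0028] F [ 0.2  0.  -1.6] g 0.306 d -0.0 n 10
[0.39, -2.97, 0.03, 0.0]
[0.39, -2.97, 0.03, 0.0]
[0.39, -2.97, 0.03, 0.0]
[0.39, -2.97, 0.03, 0.0]
[0.39, -2.97, 0.03, 0.0]
[0.39, -2.97, 0.03, 0.0]
[0.39, -2.97, 0.03, 0.0]
[0.39, -2.97, 0.03, 0.0]
[0.39, -2.97, 0.03, 0.0]
[0.39, -2.97, 0.03, 0.0]
```

Request:
apply_moves(commands=[[1.5, 0.39, -2.97, 0, 0], [1.5, 0.39, -2.97, 0, 0], [1.5, 0.39, -2.97, 0, 0], [1.5, 0.39, -2.97, 0, 0], [1.5, 0.39, -2.97, 0, 0], [1.5, 0.39, -2.97, 0, 0], [1.5, 0.39, -2.97, 0, 0], [1.5, 0.39, -2.97, 0, 0], [1.5, 0.39, -2.97, 0, 0], [1.5, 0.39, -2.9, 0, 0], [1.5, 0, 0, 0, 0], [1.5, 0, 0, 0, 0]])

```text
time_s: 24.83
eef_pos: [580.0, -43.6, 140.1]
ee_rot: [-0.0, 1.0, -0.016, -0.001]
force: [0.0, 0.2, -1.8]
grip_width: 0.307
```

Run:
```python
from h import *
i,im=look("n4",["yellow"],[36]);plan([581.3,-45,71],-1.605,n=1)
```

```text
yellow 590.6 -45.0 26.6 59.2 -0.031 [325. 189.]
t 24.88 p [580.1 -44.8 140.3] jaw -1.604 tilt [-0.002   0.0003] F [-0.3 -0.1 -1.8] g 0.309 d -0.001 n 1
[0.14, 0.02, 6.93, 0.001]
```

View pics/n4.png

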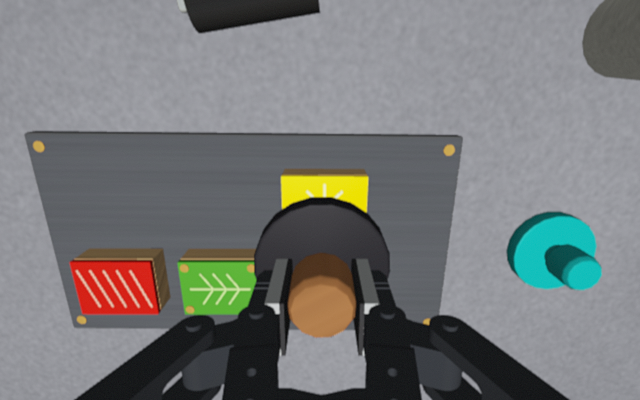

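Request:
apply_moves(commands=[[1.5, 0.04, 0.01, 2.2, 0], [1.5, 0.04, 0.01, 1.8, 0], [1.5, 0.03, 0, 1.3, 0], [1.5, 0, 0, 0.9, 0], [1.5, 0, 0, 0.4, 0], [1.5, 0, 0, 0.2, 0], [1.5, 0, 0, 0, 0]])

```text
time_s: 25.47
eef_pos: [581.7, -45.6, 73.6]
ee_rot: [0.0, 1.0, -0.017, 0.0]
force: [-0.4, 0.1, -1.4]
grip_width: 0.306
```

Run:
```python
from h import *
i,im=look("n5",[],[]);plan([581.3,-45,68.6],-1.605,n=1)
m=masks(im,"yellow");ys,xs=np.nonzero(m);print(xs.min(),xs.max(),ys.min(),ys.max())
a=[ (x,y) for x,y in zip(xs,ys) ]; w=unproj(i,a,36); print("yellow extents",w.min(0),w.max(0))
```

```text
t 25.52 p [581.9 -45.5  74. ] jaw -1.605 tilt [ 0.0007 -0.0002] F [-0.   0.6 -1.4] g 0.312 d 0.0 n 1
[-0.06, -0.05, 0.54, -0.0]
18 489 168 386
yellow extents [ 497.96077457 -127.65837081   36.        ] [622.75582529 140.94070138  36.        ]
```

View pics/n5.png

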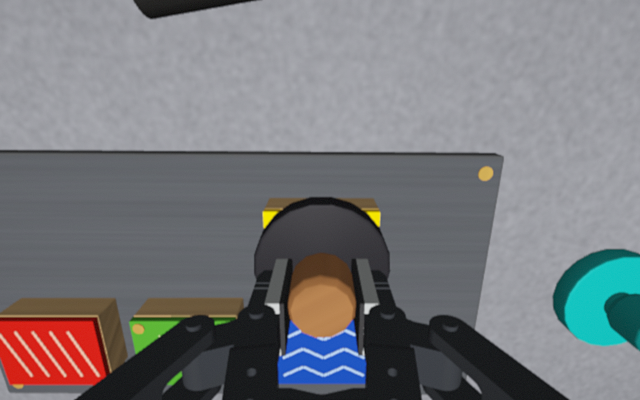

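The disc (columns 255–389) is centred over yellow (263–381). I'll lower the last 5 mm.

Request:
apply_moves(commands=[[1.5, -0.05, 0, 0.2, 0], [1.5, 0, 0, 0.15, 0], [1.5, 0, 0, 0.15, 0], [1.5, 0, 0, 0.05, 0], [1.5, 0, 0, 0, 0]])

```text
time_s: 25.93
eef_pos: [581.3, -45.2, 68.7]
ee_rot: [0.0, 1.0, -0.017, 0.0]
force: [-2.5, 0.7, 4.5]
grip_width: 0.31
```

Run:
```python
from h import *
plan([581.3,-45,68.6],-1.605,n=1)
```

```text
t 25.93 p [581.3 -45.2  68.7] jaw -1.605 tilt [ 0.0006 -0.0003] F [-2.5  0.7  4.5] g 0.31 d -0.0 n 1
[-0.0, -0.02, 0.01, 0.0]
```

Request:
apply_moves(commands=[[3.0, 0, 0, -0.05, 0], [3.8, 0, 0, 0, 0], [4.8, 0, 0, 0, 0], [6, 0, 0, 0, 0], [6, 0, 0, -0.5, 0], [6, 0, 0, -1.5, 0], [6, 0, 0, -2.5, 0], [6, 0, 0, -3, 0], [6, 0, 0, -3, 0], [6, 0, 0, -3, 0], [6, 0, 0, 0, 0], [6, 0, 0, 0, 0]])

```text
time_s: 26.93
eef_pos: [581.7, -45.2, 205.2]
ee_rot: [0.0, 1.0, -0.017, 0.002]
force: [1.2, 0.5, 0.1]
grip_width: 0.703
```

Run:
```python
from h import *
i,im=look("f1",["red","blue","green"],[36]*3)
h=cv2.cvtColor(im,cv2.COLOR_RGB2HSV)
m=cv2.inRange(h,(0,0,0),(180,90,70))|cv2.inRange(h,(5,80,40),(18,255,220))
print(pose()[1])
for n in ("top","scene"): cv2.imwrite(f"pics/f_{n}.png",ctrl.capture(n)[:,:,::-1])
```

```text
red 520.9 115.5 45.3 60.4 -0.034 [152. 253.]
blue 516.0 -43.7 44.2 59.0 -0.034 [323. 252.]
green 517.6 35.9 46.3 59.3 -0.034 [238. 252.]
[581.01921395 -45.09250724 203.49027868]
```

View pics/f1.png

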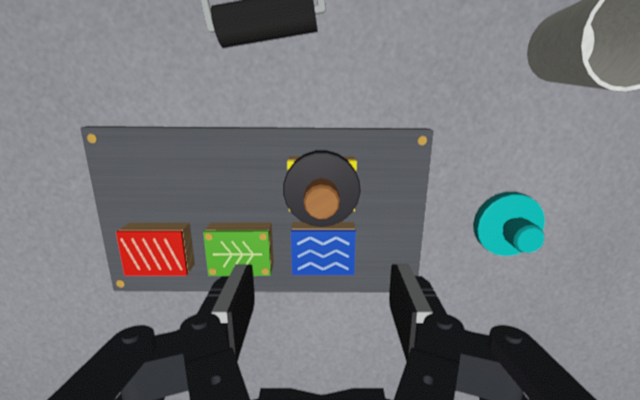

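View pics/f_scene.png

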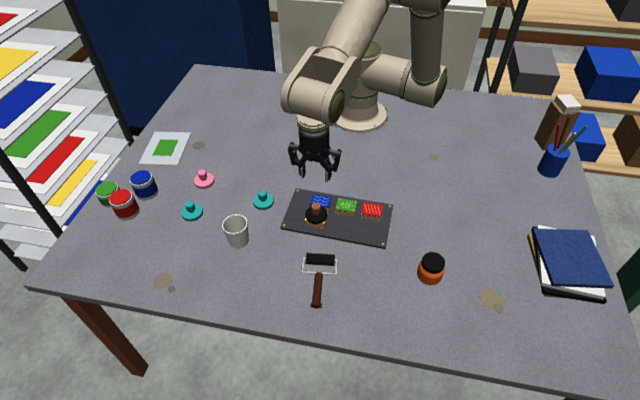

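Run:
```python
from h import *
im=cv2.imread("pics/f1.png"); i=ctrl.camera_info("wrist"); h=cv2.cvtColor(im,cv2.COLOR_BGR2HSV)
m=cv2.inRange(h,(0,0,0),(180,90,65))|cv2.inRange(h,(5,80,40),(18,255,220))
m[:, :275]=0;m[:,370:]=0;m[222:]=0;m[:148]=0
m=cv2.morphologyEx(m,cv2.MORPH_OPEN,np.ones((9,9)))
k=max(cv2.findContours(m,cv2.RETR_EXTERNAL,cv2.CHAIN_APPROX_NONE)[0],key=cv2.contourArea)
for z in(43,50): print(z,cv2.minEnclosingCircle(unproj(i,k[:,0],z)[:,:2].astype(np.float32)))
ym=masks(im[:,:,::-1].copy(),"yellow"); ym[:150]=0;ym[225:]=0;ym[:,:280]=0;ym[:,365:]=0
k=cv2.findNonZero(ym); print(cv2.minAreaRect(unproj(i,k[:,0],36)[:,:2].astype(np.float32)))
```

```text
43 ((567.4109497070312, -46.924217224121094), 29.742849349975586)
50 ((569.7005615234375, -46.93133544921875), 29.02335548400879)
((579.8414306640625, -44.212127685546875), (58.80122375488281, 44.85993576049805), 88.07665252685547)
```

Run:
```python
from h import *
im=cv2.imread("pics/f1.png"); i=ctrl.camera_info("wrist")
cv2.imwrite("pics/z.png",cv2.resize(im[140:240,270:375],None,fx=5,fy=5,interpolation=cv2.INTER_NEAREST))
for z in(50,): 
  for c in ((581,-45),(581,-42),(577,-45)):
    t=np.linspace(0,6.283,8,endpoint=False); P=np.c_[c[0]+33*np.cos(t),c[1]+33*np.sin(t),np.full(8,z)]; print(c,proj(i,P).round(0)[[0,2,4,6]].tolist())
```

```text
(581, -45) [[321.0, 149.0], [283.0, 190.0], [324.0, 226.0], [362.0, 187.0]]
(581, -42) [[317.0, 149.0], [279.0, 190.0], [320.0, 226.0], [359.0, 188.0]]
(577, -45) [[321.0, 154.0], [283.0, 195.0], [324.0, 230.0], [362.0, 192.0]]
```

View pics/z.png

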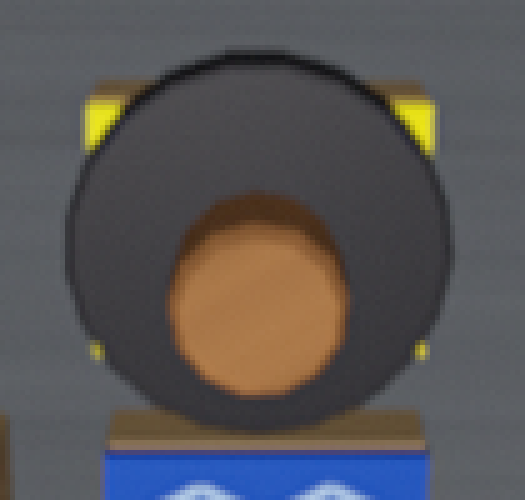

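The disc outline (columns 283–360, rows 151–226) matches what a baren centred on yellow should project to within 1–2 px. In the scene view the cup, jar, roller and look-alikes are where they started. Handing in.

Run:
```python
from rig import ctrl
import cv2,numpy as np
a=cv2.imread("pics/scene0.png").astype(int);b=cv2.imread("pics/f_scene.png").astype(int)
d=abs(a-b).max(2)
for n,(x,y) in dict(cup=(235,231),jar=(432,268),roller=(320,275)).items(): print(n,d[y-22:y+22,x-18:x+18].max())
print(ctrl.finish_job())
```

```text
cup 10
jar 11
roller 12
the job is handed in; nothing more can be done
None
```

I made up the form and handed it in at about 27 s of the 117 s allowed. In order, I placed red to the left of green, blue to the right, yellow straight behind blue, and the baren upright on yellow. Then I opened the gripper and moved it up clear.

**Last checks, by wrist camera:**

| Item | Measured | Aim |
|---|---|---|
| Red–green centre distance | about 79.6 mm (20 mm gap) | 80 mm |
| Green–blue centre distance | about 79.6 mm (20 mm gap) | 80 mm |
| Blue–yellow centre distance | about 65 mm (19 mm gap, about 1 mm sideways offset) | 66 mm |
| Yaw of each block | -0.034 rad | -0.034 rad (green) |

- **Baren:** its outline matches a disc centred on yellow within about 2 px, or 1–2 mm. My automatic circle fit for this failed because of a poor colour mask. I checked it by projecting the expected disc onto the picture instead.
- **Cup, jar and roller:** they show no change between the first and last scene pictures. The look-alikes look unmoved too.
- **Forces:** every reported wrist-force reading stayed near or below 10 N, including when the blocks and baren touched down.
- **Position readings:** the measured tool position varied by 1–2 mm between readings, so distances under 2 mm are uncertain.

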